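Weight down a gluing tray with the one loaded tin

TASK

The flat spacers on the ledge of the gluing tray must cure under a weighted cover: slide each of them, without picking it up, over the raised lip so that it drops flat into the pocket, then set the loose cover onto the pocket's rim so that it sits seated and level. Then find, by lifting, the one loaded tin among the closed look-alikes, stand it flat and centred on the cover's grip block as the weight, and clear all the empty tins into the tan carton. Do not knock over the glue bottle.

Things in the scene. Friction and masses are not known exactly. Their poses are not given: they have to be found in the camera images.
- glue_tray: fixed grey metal gluing tray 113 (x) x 150 (y) mm; origin under its middle on the bench; x runs from ledge over lip to pocket. Heights over bench: ledge 14 (x -55 to -3 mm, back open), lip 17 (bevel x -3 to 2, flat to 8), pocket floor 3 (x 8 to 52, y -69 to 69). Lip and the 3 other walls, 6 wide, 17 high, are the level rim. At both y sides fixing ears, 15 wide, 8 high
- pocket (a point): centre of the pocket's mouth, at rim height (17 mm above the bench); at x = +30 mm, y = 0 in the tray's frame, same axes
- spacer_a_mid (a point): centre (half-way up) of a flat round steel spacer, 36 mm diameter, 8 mm thick, with a dark hole, lying at the start on the ledge of the gluing tray (z axis up). Its neighbours lie about 46 mm to either side. None if absent today.
- spacer_b_mid (a point): centre (half-way up) of a flat round steel spacer, 36 mm diameter, 8 mm thick, with a dark hole, lying at the start on the ledge of the gluing tray (z axis up). Its neighbours lie about 46 mm to either side. None if absent today.
- spacer_c_mid (a point): centre (half-way up) of a flat round steel spacer, 36 mm diameter, 8 mm thick, with a dark hole, lying at the start on the ledge of the gluing tray (z axis up). Its neighbours lie about 46 mm to either side. None if absent today.
- cover_grip (a point): centre of the black grip block (36 x by 60 y by 22 mm high) of the loose 0.3 kg cover, y along its length. Below the block: plate 56 x 150 x 5 mm that rests on the rim, under it a locating pad 37 x 131 x 4 mm that enters the pocket's mouth with 3.5 mm play. The point is 20 mm above the cover's underside: z 20 mm on the bench, 33 mm when seated. Either way round is right
- cover_top (a point): centre of the grip block's flat top, 11 mm above point cover_grip (44 mm above the bench when the cover is seated)
- tin_a_mid (a point): centre (half-way up) of one of four identical-looking closed round tins, red lid, pale base, 59 mm diameter, 23 mm high, standing on the bench, z up. One tin is loaded (about 0.4 kg), the others empty (about 0.08 kg); only lifting tells
- tin_b_mid (a point): centre (half-way up) of one of four identical-looking closed round tins, red lid, pale base, 59 mm diameter, 23 mm high, standing on the bench, z up. One tin is loaded (about 0.4 kg), the others empty (about 0.08 kg); only lifting tells
- tin_c_mid (a point): centre (half-way up) of one of four identical-looking closed round tins, red lid, pale base, 59 mm diameter, 23 mm high, standing on the bench, z up. One tin is loaded (about 0.4 kg), the others empty (about 0.08 kg); only lifting tells
- tin_d_mid (a point): centre (half-way up) of one of four identical-looking closed round tins, red lid, pale base, 59 mm diameter, 23 mm high, standing on the bench, z up. One tin is loaded (about 0.4 kg), the others empty (about 0.08 kg); only lifting tells
- carton: open tan carton fixed to the bench, 118 mm (x) by 150 mm (y) outside, 56 mm high, walls and floor 2 mm thick. Origin: centre of its underside, z up. Two tins fit side by side along its y; a third may lie on top of them.
- vice_mid (a point): obstacle: middle of a small bench vice, at its top height (80 mm); its base covers 60 mm to either side in x and 50 mm in y; it stands between the tray and the carton
- reel_mid (a point): obstacle: top of the upright reel of the tape feeder (255 mm high), a wheel of 240 mm diameter lying across y, reaching from 25 mm before this point in x to 35 mm beyond it; stay clear of it with the gripper
- gold_cap: bystander: small gold bottle cap, 30 mm diameter, 15 mm high, lying among the tins; may be moved; origin at the centre of its underside
- glue_bottle: bystander: glue bottle standing behind the tray, 44 mm diameter, 129 mm high; origin at the centre of its underside

How it is judged:
On the way, in this order (a step that is already met when the one before it is completed fails the run):
1. every spacer lies flat in the pocket (x of spacer_a_mid in the frame of glue_tray between 0.02 and 0.04 m and y of spacer_a_mid in the frame of glue_tray between -0.056 and 0.056 m and z of each of spacer_a_mid, spacer_b_mid, spacer_c_mid in the frame of glue_tray below 0.0095 m and angle between each of spacer_a_mid, spacer_b_mid, spacer_c_mid's own z axis and vertical below 0.12 rad and x of spacer_b_mid in the frame of glue_tray between 0.02 and 0.04 m and y of spacer_b_mid in the frame of glue_tray between -0.056 and 0.056 m and x of spacer_c_mid in the frame of glue_tray between 0.02 and 0.04 m and y of spacer_c_mid in the frame of glue_tray between -0.056 and 0.056 m), for 0.2 s.
2. the cover sits seated and level on the pocket's rim (horizontal distance between cover_grip and pocket below 0.007 m and angle between cover_grip's own z axis and vertical below 0.03 rad and height (world z) of cover_grip between 0.03 and 0.0355 m and angle between the x axis of cover_grip and the x axis of glue_tray, either way round below 0.08 rad), for 0.2 s.
3. the loaded tin stands on the cover's grip block (((horizontal distance between tin_a_mid and cover_top below 0.014 m and z of tin_a_mid in the frame of cover_top between 0.008 and 0.016 m and angle between the z axis of tin_a_mid and the z axis of cover_top, either way round below 0.06 rad and contact force between tin_a and cover above 2.2 N) or (horizontal distance between tin_b_mid and cover_top below 0.014 m and z of tin_b_mid in the frame of cover_top between 0.008 and 0.016 m and angle between the z axis of tin_b_mid and the z axis of cover_top, either way round below 0.06 rad and contact force between tin_b and cover above 2.2 N) or (horizontal distance between tin_c_mid and cover_top below 0.014 m and z of tin_c_mid in the frame of cover_top between 0.008 and 0.016 m and angle between the z axis of tin_c_mid and the z axis of cover_top, either way round below 0.06 rad and contact force between tin_c and cover above 2.2 N) or (horizontal distance between tin_d_mid and cover_top below 0.014 m and z of tin_d_mid in the frame of cover_top between 0.008 and 0.016 m and angle between the z axis of tin_d_mid and the z axis of cover_top, either way round below 0.06 rad and contact force between tin_d and cover above 2.2 N))), for 0.2 s.
At the end, for the whole second after the job is handed in: Spacers flat in the pocket; cover on the rim, level to 0.03 rad, within 7 mm and 0.08 rad; loaded tin (over 2.2 N on the cover) flat on the grip block within 14 mm of its centre; all other tins inside the carton, centres under 50 mm above its underside; all at rest (all of step 1 and all of step 2 and ((horizontal distance between tin_a_mid and cover_top below 0.014 m and z of tin_a_mid in the frame of cover_top between 0.008 and 0.016 m and angle between the z axis of tin_a_mid and the z axis of cover_top, either way round below 0.06 rad and contact force between tin_a and cover above 2.2 N) or (horizontal distance between tin_b_mid and cover_top below 0.014 m and z of tin_b_mid in the frame of cover_top between 0.008 and 0.016 m and angle between the z axis of tin_b_mid and the z axis of cover_top, either way round below 0.06 rad and contact force between tin_b and cover above 2.2 N) or (horizontal distance between tin_c_mid and cover_top below 0.014 m and z of tin_c_mid in the frame of cover_top between 0.008 and 0.016 m and angle between the z axis of tin_c_mid and the z axis of cover_top, either way round below 0.06 rad and contact force between tin_c and cover above 2.2 N) or (horizontal distance between tin_d_mid and cover_top below 0.014 m and z of tin_d_mid in the frame of cover_top between 0.008 and 0.016 m and angle between the z axis of tin_d_mid and the z axis of cover_top, either way round below 0.06 rad and contact force between tin_d and cover above 2.2 N)) and ((horizontal distance between tin_a_mid and cover_top below 0.014 m and z of tin_a_mid in the frame of cover_top between 0.008 and 0.016 m and angle between the z axis of tin_a_mid and the z axis of cover_top, either way round below 0.06 rad and contact force between tin_a and cover above 2.2 N) or (x of tin_a_mid in the frame of carton between -0.056 and 0.057 m and y of tin_a_mid in the frame of carton between -0.072 and 0.072 m and z of tin_a_mid in the frame of carton below 0.05 m)) and ((horizontal distance between tin_b_mid and cover_top below 0.014 m and z of tin_b_mid in the frame of cover_top between 0.008 and 0.016 m and angle between the z axis of tin_b_mid and the z axis of cover_top, either way round below 0.06 rad and contact force between tin_b and cover above 2.2 N) or (x of tin_b_mid in the frame of carton between -0.056 and 0.057 m and y of tin_b_mid in the frame of carton between -0.072 and 0.072 m and z of tin_b_mid in the frame of carton below 0.05 m)) and ((horizontal distance between tin_c_mid and cover_top below 0.014 m and z of tin_c_mid in the frame of cover_top between 0.008 and 0.016 m and angle between the z axis of tin_c_mid and the z axis of cover_top, either way round below 0.06 rad and contact force between tin_c and cover above 2.2 N) or (x of tin_c_mid in the frame of carton between -0.056 and 0.057 m and y of tin_c_mid in the frame of carton between -0.072 and 0.072 m and z of tin_c_mid in the frame of carton below 0.05 m)) and ((horizontal distance between tin_d_mid and cover_top below 0.014 m and z of tin_d_mid in the frame of cover_top between 0.008 and 0.016 m and angle between the z axis of tin_d_mid and the z axis of cover_top, either way round below 0.06 rad and contact force between tin_d and cover above 2.2 N) or (x of tin_d_mid in the frame of carton between -0.056 and 0.057 m and y of tin_d_mid in the frame of carton between -0.072 and 0.072 m and z of tin_d_mid in the frame of carton below 0.05 m)) and linear speed of each of cover, tin_a, tin_b, tin_c, tin_d below 0.02 m/s); the robot touches nothing.
It fails at once if a spacer is picked up (its centre more than 45 mm above the bench) instead of slid (height (world z) of any of spacer_a_mid, spacer_b_mid, spacer_c_mid above 0.045 m).
It fails at once if the glue bottle is knocked over (angle between glue_bottle's own z axis and vertical above 0.6 rad).
Of spacer_a, spacer_b, spacer_c only 2 to 3 are there at a start; the rules pass over those that are not, and their reading is None.
At some moment in a run one of tin_a, tin_b, tin_c, tin_d may be knocked a few centimetres aside while the robot is not near it.
Once in a run the grip may slacken for a moment while it holds something.
It also fails if it takes over 200 s, if anything falls off the work surface, if the arm or the gripper's body presses on something with over 40 N, if the wrist force passes 120 N, or if a joint passes its speed limit or range.

ROBOT

A 6-joint arm with a two-finger parallel gripper is mounted at the origin on a cart in front of the work surface, level with it; the furniture and walls round the work are solid. World frame = base frame: x ahead of the robot, y to its left, z up, the work surface at z = 0. Lengths are in m, angles in rad, forces in N, time in s.
With the tool pointing down it reaches from about 0.35 to 0.975 m from the base axis. Payload 4.9 kg.
Tool frame: the origin (TCP) lies on the centre line of the jaws, within the pads' length; the fingertips stand 11 mm ahead of it and the grasp point (between the pads) lies 8 mm behind it (manip.finger_overhang is the distance from the TCP to the fingertips, in m); y points along the fingers, z is the direction in which the jaws open and shut, and the axes are right-handed (so a half turn about y gives the same grasp; the last joint's range is limited). The gripper opens to 85 mm and grips with 20 to 120 N. Pads are 22 mm wide; open, the fingers measure 114 mm over their backs; the gripper's body (76 mm by 85 mm) begins 54 mm behind the grasp point. The pads swing forward as they close: fully open they stand 13 mm farther back than shut.
Start: joints at [-0.119, 0.053, 1.613, -0, 1.476, -0.119], TCP at [0.625, 0, 0.242] pointing down, gripper open.
Joint ranges: [-3.01, 3.01], [-1.01, 2.22], [0.06, 2.58], [-1.02, 4.17], [0.09, 2.62], [-3.14, 3.14]. Speed limits (rad/s): [2.57, 2.57, 3.14, 3.14, 3.14, 3.14].

INTERFACE

Orientations are given as a unit quaternion [w, x, y, z].
In Python, from plant import readout, cams, workorder, manip gives the robot as it stands.
- The arm moves only by the tool play_rows, never from a script. Its arguments are lists of equal length, an entry for each row: "slide": the shift along the tool's x, y, z in cm, a list of three; "yaw": the turn about the tool's y in degrees; "grip": the closure, from -1 (fully open) to 1 (shut), so that 0 is half open. In form: {"slide": [[x, y, z], ...], "yaw": [yaw, ...], "grip": [grip, ...]}. A call has 1 to 12 rows; each row shifts and turns the commanded pose from where the row before left it, along the tool's axes as they then stand; what a row does not reach is not made up. A row lasts 1/10 s, in which the tool goes at most 50 mm and 8.59 degrees, less where a joint would pass 70% of its speed; a pose out of reach is approached as far as the arm can. A call with a gripper value outside its range is refused whole. The fingers move at their own pace and stop on an object; the grip force is fixed at half the most. Time passes only in rows, so rows that do not move let the fingers close. It gives the time, the measured TCP pose, the force and the opening at its end, in the units of the state.
- readout.state(): the state, without advancing time (a new reading comes with each control period).
- cams.grab_frame(name): name is "scene" or "side" or "wrist"; returns a dict with "image" (480x640x3 uint8, red, green, blue), "mtx" (3x3 intrinsics, pixels), "dist" ([k1, k2, p1, p2, k3] as OpenCV has them; the pictures are not rectified), "R" (3x3) and "t" (3): a world point X has camera coordinates R X + t; the wrist camera has in their place "mount" (4x4, takes a point from camera to tool coordinates, whose origin is the TCP and whose axes are the tool frame's). Camera axes: x right, y down, z forward; pixel columns grow to the right and rows downward; lengths in m; the calibration is good to about 2 mm. A picture is of the moment at which its call begins: read the wrist's pose just before it. There is no depth.
- workorder.job_done(): hands the job in, once; it reports no verdict.
The state is a dict: "time": time; "joint_pos": joint angles; "joint_vel": joint speeds; "joint_efforts": joint torques, N m; "tool_pos": TCP position; "tool_rot": TCP orientation; "contact_force": force on the tool from outside, world axes, zero at the start; "ft_torque": the same for the moment, N m; "gripper_width": opening from 0.0 (shut) to 1.0 (fully open).
Only numpy, scipy, OpenCV 4.12 (cv2) and the standard library are available. Lean on these libraries where they do the work, as an engineer would, in place of code of your own. Each camera call takes 0.05 s, during which the arm holds its last target.

## Working session

There is one attempt and no reset: what is moved stays moved. The work goes in short steps, Python scripts to look and compute and a tool call to move; the robot and the scene stay as the last step left them, time stands still between calls to the robot, and variables do not carry over. Pictures are saved under pics/ and viewed, and the job is handed in when it is done.

Besides the shell and the picture viewer there is one more tool, called after ">>>" as name(argument=value, ...), one argument or row to a line, values as JSON. play_rows: Moves the arm, as the interface text tells. Its arguments: {"type":"object","properties":{"slide":{"type":"array","items":{"type":"array","items":{"type":"number"}}},"yaw":{"type":"array","items":{"type":"number"}},"grip":{"type":"array","items":{"type":"number"}}},"required":["slide","yaw","grip"]}

```bash
ls; mkdir -p pics; python3 - <<'E'
from plant import readout, cams, workorder, manip
import cv2
print(readout.state()); print([a for a in dir(manip) if a[0]!='_'])
for n in ["scene","side","wrist"]:
    f=cams.grab_frame(n); cv2.imwrite(f"pics/{n}0.png",f["image"][:,:,::-1])
    print(n,{k:f[k] for k in f if k!="image"})
E
```

```text
pics
{'time': 0.0, 'joint_pos': array([-1.19002270e-01,  5.33944411e-02,  1.61427969e+00, -2.33847096e-05,
        1.47601034e+00, -1.18967050e-01]), 'joint_vel': array([ 0.00049735, -0.00128097, -0.00050282,  0.00088442, -0.00172395,
        0.00036164]), 'joint_efforts': array([ 2.70554956e-04, -3.93670499e+01, -3.70175600e+01, -1.62778279e-04,
        6.93513779e-03, -6.06393527e-06]), 'tool_pos': array([6.24402051e-01, 6.41970716e-05, 2.41048248e-01]), 'tool_rot': array([ 0.49952783, -0.50045513,  0.50058422, -0.49943173]), 'contact_force': array([-0.85343382,  0.28222462,  0.61070108]), 'ft_torque': array([-0.00601026, -0.0057349 , -0.00564264]), 'gripper_width': 1.0025480360470425}
['IKError', 'finger_overhang']
scene {'mtx': array([[467.3398027 ,   0.        , 317.71255649],
       [  0.        , 467.3398027 , 239.50895107],
       [  0.        ,   0.        ,   1.        ]]), 'dist': array([-0.07166359,  0.        ,  0.        ,  0.        ,  0.        ]), 'R': array([[-0.48865135, -0.87245372, -0.00666023],
       [-0.60649124,  0.34515671, -0.71626477],
       [ 0.62720669,
[... 432 characters left out ...]
      [ 0.01255429, -0.83045113, -0.55695   ]]), 't': array([0.57726713, 0.14074623, 1.24066945])}
wrist {'mtx': array([[395.13641757,   0.        , 318.32312226],
       [  0.        , 395.13641757, 242.27031227],
       [  0.        ,   0.        ,   1.        ]]), 'dist': array([-0.08441128,  0.        ,  0.        ,  0.        ,  0.        ]), 'mount': array([[-3.01835934e-04,  9.65170749e-01,  2.61620592e-01,
        -6.71204713e-02],
       [-3.72048807e-04, -2.61620694e-01,  9.65170697e-01,
        -1.30492650e-01],
       [ 9.99999885e-01,  1.93987569e-04,  4.38057152e-04,
         1.61896499e-04],
       [ 0.00000000e+00,  0.00000000e+00,  0.00000000e+00,
         1.00000000e+00]])}
```

View pics/scene0.png

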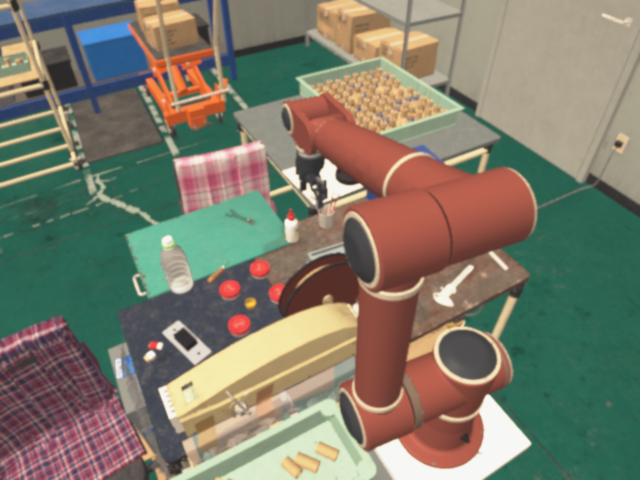

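View pics/side0.png

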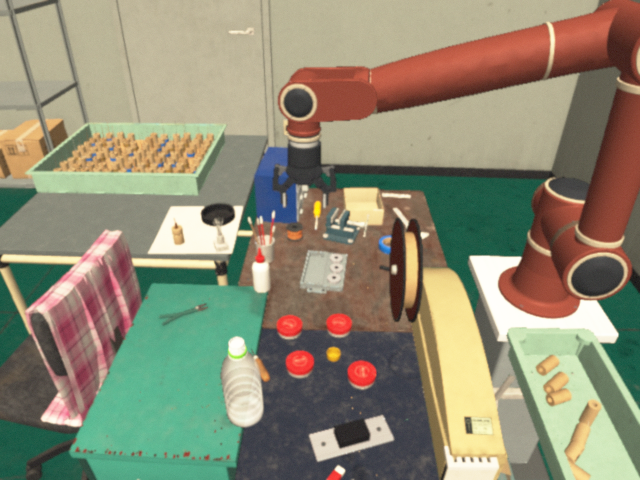

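View pics/wrist0.png

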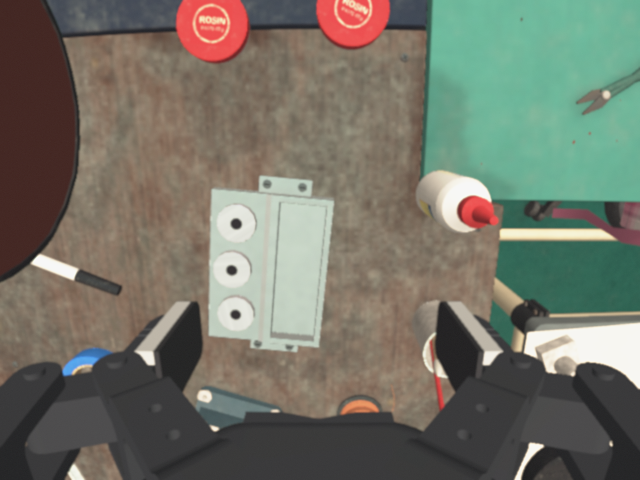

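```bash
cat > h.py <<'E'
import numpy as np, cv2
from scipy.spatial.transform import Rotation as Ro
from plant import readout, cams, workorder, manip
def pose():
    s=readout.state(); q=s['tool_rot']
    return Ro.from_quat([q[1],q[2],q[3],q[0]]).as_matrix(), np.array(s['tool_pos']), s
def shot(n,save=None):
    R,p,s=pose(); f=cams.grab_frame(n)
    if n=='wrist':
        M=f['mount']; f['Rc']=R@M[:3,:3]; f['c']=R@M[:3,3]+p
    else:
        f['Rc']=f['R'].T; f['c']=-f['R'].T@f['t']
    if save: cv2.imwrite(f'pics/{save}.png',f['image'][:,:,::-1])
    return f
def ray(f,uv):
    u=cv2.undistortPoints(np.array(uv,float).reshape(-1,1,2),f['mtx'],f['dist']).reshape(-1,2)
    return np.c_[u,np.ones(len(u))]@f['Rc'].T
def onz(f,uv,z):
    d=ray(f,uv); return f['c']+d*((z-f['c'][2])/d[:,2])[:,None]
def proj(f,X):
    X=np.atleast_2d(X); Rw=f['Rc'].T
    return cv2.projectPoints(X,cv2.Rodrigues(Rw)[0],-Rw@f['c'],f['mtx'],f['dist'])[0].reshape(-1,2)
def two(f1,uv1,f2,uv2):
    d1=ray(f1,[uv1])[0];d2=ray(f2,[uv2])[0]
    A=np.c_[d1,-d2];s=np.linalg.lstsq(A,f2['c']-f1['c'],rcond=None)[0]
    a=f1['c']+s[0]*d1;b=f2['c']+s[1]*d2
    return (a+b)/2,np.linalg.norm(a-b)
def blobs(m,amin=30):
    n,l,st,ce=cv2.connectedComponentsWithStats(m.astype(np.uint8)); 
    return [(st[i],ce[i]) for i in range(1,n) if st[i][4]>=amin]
def red(im):
    h=cv2.cvtColor(im,cv2.COLOR_RGB2HSV); return ((h[...,0]<6)|(h[...,0]>172))&(h[...,1]>170)&(h[...,2]>130)
E
python3 - <<'E'
from h import *
R,p,s=pose(); print(R.round(3))
np.set_printoptions(precision=4,suppress=True)
fs=shot('side');fw=shot('wrist')
for n,f in(('side',fs),('wrist',fw)):
    for st,c in blobs(red(f['image']),60): print(n,st,c.round(1),onz(f,[c],.023)[0])
im=fs['image']; cv2.imwrite('pics/side_z.png',cv2.resize(im[220:480,220:460],None,fx=3,fy=2.3,interpolation=2)[:598,:,::-1])
cv2.imwrite('pics/side_z2.png',cv2.resize(im[150:310,270:440],None,fx=4,fy=3.7,interpolation=2)[:598,:,::-1])
im=fw['image']; cv2.imwrite('pics/wr_z.png',cv2.resize(im[160:360,190:350],None,fx=3,fy=3,interpolation=2)[:,:,::-1])
E
```

```text
[[-0.    -0.002  1.   ]
 [-1.     0.    -0.   ]
 [-0.    -1.    -0.002]]
side [256 249   8  13  61] [259.4 256.9] [ 0.7579 -0.0933  0.023 ]
side [277 315  25  21 406] [289.1 325.2] [0.6523 0.1729 0.023 ]
side [327 314  25  20 398] [338.7 323.5] [0.5366 0.1626 0.023 ]
side [286 351  28  24 506] [299.5 362.4] [0.6207 0.2844 0.023 ]
side [348 361  28  25 537] [361.3 372.9] [0.4896 0.3083 0.023 ]
side [328 471  13   9  82] [334.1 476. ] [0.5452 0.5361 0.023 ]
wrist [229  15  19  41 104] [241.5  37.2] [0.5614 0.1473 0.023 ]
wrist [318  15  38  32 101] [333.3  36.6] [0.6369 0.1472 0.023 ]
wrist [461 205  33  22 395] [476.7 215.4] [ 0.7689 -0.002   0.023 ]
wrist [436 378   7  30  70] [438.9 393.8] [ 0.7508 -0.1915  0.023 ]
```

View pics/wr_z.png

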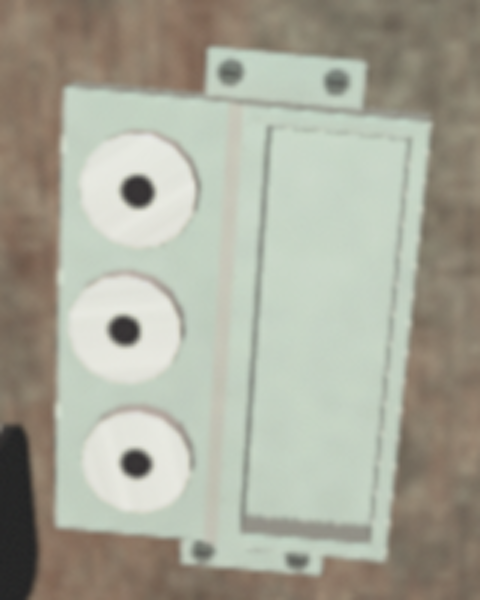

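View pics/side_z.png

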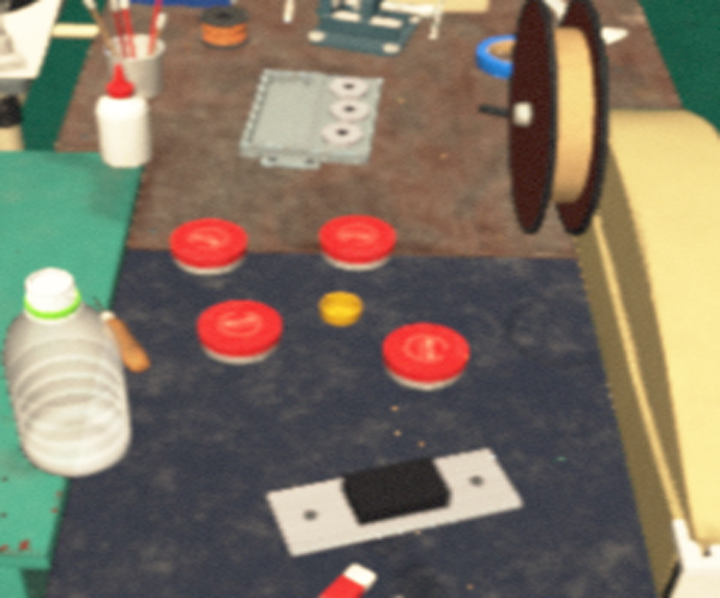

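View pics/side_z2.png

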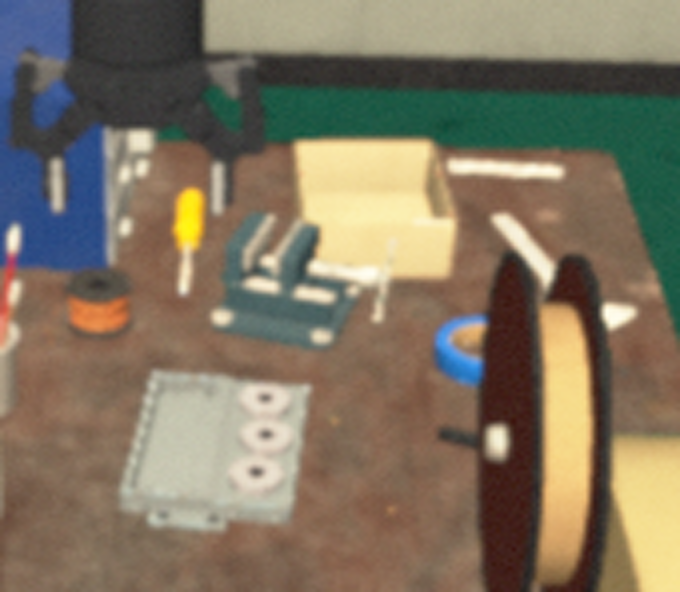

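```bash
python3 - <<'E'
from h import *
np.set_printoptions(precision=4,suppress=True)
fw=shot('wrist');fs=shot('side')
px=lambda a:np.array(a,float)/3+[190,160]
print('ledge',a:=onz(fw,px([(65,85),(55,527)]),.014))
print('far',b:=onz(fw,px([(432,122),(386,560)]),.017))
print('pocket top-edge', onz(fw,px([(270,127),(411,138),(372,528),(242,530)]),.017))
sp=onz(fw,px([(137,190),(124,330),(136,463)]),.022);print('sp',sp)
d=((a[0]-a[1])+(b[0]-b[1]));yaw=np.arctan2(-d[0],d[1]);print('yaw',yaw,np.degrees(yaw),np.linalg.norm(a[0]-a[1]),np.linalg.norm(b[0]-b[1]),np.linalg.norm(a[0]-b[0]))
# tray frame: ledge x=-.055 to far x=.058
mid=(a.mean(0)+b.mean(0))/2; ex=np.array([np.cos(yaw),np.sin(yaw)]);ey=np.array([-ex[1],ex[0]])
o=mid[:2]-ex*.0015;print('origin',o)
for q in list(a)+list(b)+list(sp): print(q,(q[:2]-o)@ex,(q[:2]-o)@ey)
# holes by mask
im=cv2.cvtColor(fw['image'],cv2.COLOR_RGB2GRAY)
# cover grip in side
g=im
gs=cv2.cvtColor(fs['image'],cv2.COLOR_RGB2HSV)
m=np.zeros(gs.shape[:2],bool);m[415:450,325:375]=gs[415:450,325:375,2]<40
print([ (st,c) for st,c in blobs(m,50)])
P=lambda a:np.array(a,float)/[3,2.3]+[220,220]
pl=onz(fs,P([(266,492),(490,450),(524,503),(292,556)]),.009);print('plate',pl,pl.mean(0),np.linalg.norm(np.diff(pl,axis=0),axis=1))
gt=onz(fs,P([(342,472),(432,459),(452,492),(362,522)]),.031);print('grip',gt,gt.mean(0))
E
```

```text
ledge [[ 0.5274  0.0211  0.014 ]
 [ 0.5131 -0.1283  0.014 ]]
far [[ 0.639   0.01    0.017 ]
 [ 0.6252 -0.1383  0.017 ]]
pocket top-edge [[ 0.59    0.0085  0.017 ]
 [ 0.6327  0.0051  0.017 ]
 [ 0.6205 -0.1262  0.017 ]
 [ 0.5771 -0.1272  0.017 ]]
sp [[ 0.5496 -0.0099  0.022 ]
 [ 0.543  -0.0548  0.022 ]
 [ 0.5441 -0.1004  0.022 ]]
yaw -0.09441108756666232 -5.409356856809792 0.15003974330430853 0.14893160636195038 0.11216245020036889
origin [ 0.5747 -0.0587]
[0.5274 0.0211 0.014 ] -0.05456059727775745 0.0749942318506587
[ 0.5131 -0.1283  0.014 ] -0.05478522870455399 -0.07504534330051564
[0.639 0.01  0.017] 0.05756059727775758 0.07449127420375777
[ 0.6252 -0.1383  0.017 ] 0.05778522870455412 -0.07444016275390082
[ 0.5496 -0.0099  0.022 ] -0.02959676458472726 0.04624481916823172
[ 0.543  -0.0548  0.022 ] -0.0319124099614931 0.000942312790304682
[ 0.5441 -0.1004  0.022 ] -0.0265245945101067 -0.04436874617064501
[(array([339, 436,  29,  10,  65], dtype=int32), array([353.3538, 440.5385]))]
plate [[0.5932 0.4466 0.009 ]
 [0.4494 0.4017 0.009 ]
 [0.432  0.4519 0.009 ]
 [0.575  0.5024 0.009 ]] [0.5124 0.4506 0.009 ] [0.1506 0.0531 0.1516]
grip [[0.5463 0.4411 0.031 ]
 [0.4898 0.4271 0.031 ]
 [0.479  0.4574 0.031 ]
 [0.5341 0.4855 0.031 ]] [0.5123 0.4528 0.031 ]
```

```bash
python3 - <<'E'
from h import *
np.set_printoptions(precision=4,suppress=True)
print(manip.finger_overhang)
fs=shot('side');fw=shot('wrist')
print('reel top/bottom/left(far)/near', onz(fs,[(402,219)],.255),onz(fs,[(404,321)],.015),)
print('axle',onz(fs,[(395,269)],.135))
# wrist image: reel rightmost point (78,130) 
for z in (.1,.135,.2): print(onz(fw,[(78,130),(0,278)],z))
# carton  in side crop (4x,3.7) + (270,150)
P=lambda a:np.array(a,float)/[4,3.7]+[270,150]
c=onz(fs,P([(294,142),(437,140),(456,218),(312,212)]),.056);print('carton',c,c.mean(0),np.linalg.norm(np.diff(c,axis=0),axis=1))
v=onz(fs,P([(262,213),(318,228)]),.08);print('vice',v)
v=onz(fs,P([(212,318),(335,345),(360,290)]),.01);print('vicebase',v)
b=onz(fs,P([(345,560)]),0)
print('bottle',onz(fs,[(261,290)],0),onz(fw,[(478,210)],.129))
E
```

```text
0.011
reel top/bottom/left(far)/near [[0.4025 0.0661 0.255 ]] [[0.3798 0.1402 0.015 ]]
axle [[0.409  0.0933 0.135 ]]
[[ 0.4592  0.0735  0.1   ]
 [ 0.3758 -0.0358  0.1   ]]
[[ 0.4805  0.0727  0.135 ]
 [ 0.4078 -0.0226  0.135 ]]
[[0.5201 0.0712 0.2   ]
 [0.4672 0.0019 0.2   ]]
carton [[ 0.5195 -0.4533  0.056 ]
 [ 0.3974 -0.464   0.056 ]
 [ 0.3932 -0.3214  0.056 ]
 [ 0.5068 -0.3257  0.056 ]] [ 0.4542 -0.3911  0.056 ] [0.1225 0.1427 0.1137]
vice [[ 0.5469 -0.2804  0.08  ]
 [ 0.5047 -0.2582  0.08  ]]
vicebase [[ 0.5828 -0.2273  0.01  ]
 [ 0.4903 -0.1922  0.01  ]
 [ 0.4682 -0.2756  0.01  ]]
bottle [[0.7394 0.0222 0.    ]] [[0.7264 0.0224 0.129 ]]
```

>>> play_rows(
  slide=[
    [0,0,0],
    [0.6,0,-4.1],
    [0.6,0,-4.1],
    [0.5,0,-4.2],
    [0,4.5,0],
    [0,4.5,0],
    [0,4.5,0],
    [0,4,0],
    [0,0,0],
    [0,0,0],
  ],
  yaw=[5.4,0,0,0,0,0,0,0,0,0],
  grip=[1,1,1,1,1,1,1,1,1,1],
)

```text
time: 1.45
tool_pos: [0.4999, -0.0052, 0.0676]
tool_rot: [0.476, -0.476, 0.523, -0.523]
contact_force: [0.4, 0.9, 0.6]
gripper_width: -0.002
```

```bash
cat >> h.py <<'E'
np.set_printoptions(precision=4,suppress=True)
O=np.array([.5747,-.0587]);YAW=-0.0944
EX=np.array([np.cos(YAW),np.sin(YAW)]);EY=np.array([-EX[1],EX[0]])
def T(p): d=np.array(p)[:2]-O; return np.array([d@EX,d@EY])
def W(x,y): return O+x*EX+y*EY
def go(x,y,z=None):
    "slide in cm needed to world xy (z)"
    R,p,s=pose(); t=np.array([x,y,p[2] if z is None else z]); return R.T@(t-p)*100
def st():
    R,p,s=pose(); print('tcp',p,'tray',T(p),'yaw(z)',np.degrees(np.arctan2(R[1,2],R[0,2])).round(2),'tilt',R[:,1].round(4),'F',s['contact_force'].round(2),'w',round(s['gripper_width'],3),'t',round(s['time'],2))
E
python3 -c "
from h import *
st(); shot('side','side1')"
```

```text
tcp [ 0.4999 -0.0052  0.0676] tray [-0.0795  0.0462] yaw(z) -5.4 tilt [-0.0009  0.0002 -1.    ] F [0.41 0.9  0.56] w -0.002 t 1.45
```

View pics/side1.png

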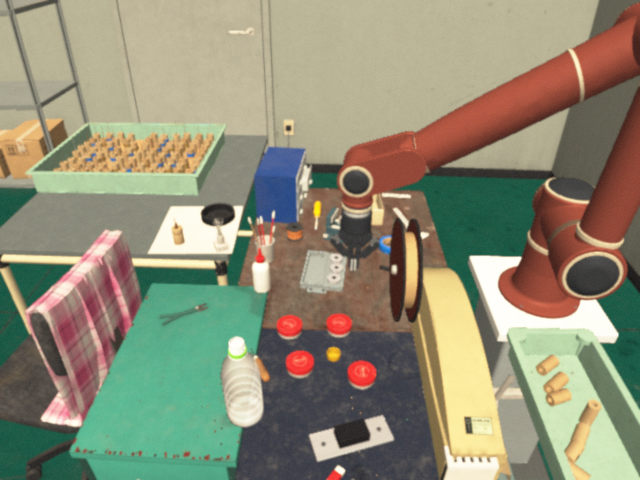

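>>> play_rows(
  slide=[
    [0,2.5,0],
    [0,2.5,0],
    [0,0.2,0],
    [0,0.1,0],
    [0,0.1,0],
    [0,0.1,0],
    [0,0,0],
  ],
  yaw=[0,0,0,0,0,0,0],
  grip=[1,1,1,1,1,1,1],
)

```text
time: 2.2
tool_pos: [0.5008, -0.0054, 0.0134]
tool_rot: [-0.476, 0.475, -0.522, 0.524]
contact_force: [0.6, -1.0, -0.6]
gripper_width: 0.001
```

>>> play_rows(
  slide=[
    [0,0.1,0],
    [0,0.1,0],
  ],
  yaw=[0,0],
  grip=[1,1],
)

```text
time: 2.4
tool_pos: [0.5003, -0.0053, 0.011]
tool_rot: [-0.476, 0.476, -0.523, 0.523]
contact_force: [-4.5, 0.8, 11.6]
gripper_width: -0.001
```

>>> play_rows(
  slide=[
    [0,-1.85,0],
    [0,0,0],
    [0,0,0.5],
    [0,0,0.5],
    [0,0,0.5],
    [0,0,0.5],
  ],
  yaw=[0,0,0,0,0,0],
  grip=[1,1,1,1,1,1],
)

```text
time: 3.0
tool_pos: [0.52, -0.0071, 0.0282]
tool_rot: [0.476, -0.476, 0.523, -0.523]
contact_force: [-0.7, 0.8, -0.8]
gripper_width: 0.0
```

>>> play_rows(
  slide=[
    [0,0,0.3],
    [0,0,0.3],
    [0,0,0.3],
  ],
  yaw=[0,0,0],
  grip=[1,1,1],
)

```text
time: 3.3
tool_pos: [0.5288, -0.0079, 0.0286]
tool_rot: [0.476, -0.476, 0.523, -0.523]
contact_force: [-0.6, 0.8, 0.5]
gripper_width: 0.004
```

```bash
python3 -c "
from h import *
st(); f=shot('wrist','w1'); cv2.imwrite('pics/w1z.png',cv2.resize(f['image'][100:400,120:520],None,fx=2,fy=2)[:,:,::-1])"
```

```text
tcp [ 0.5288 -0.0079  0.0286] tray [-0.0504  0.0462] yaw(z) -5.4 tilt [-0.0006  0.0001 -1.    ] F [-0.63  0.82  0.51] w 0.004 t 3.3
```

View pics/w1.png

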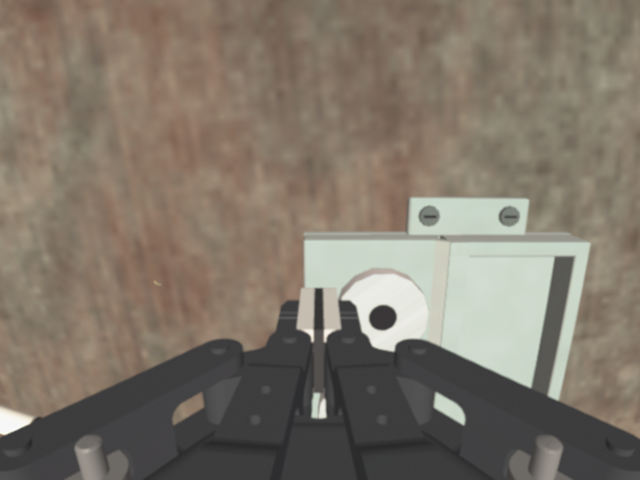

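```bash
python3 -c "
from h import *
f=shot('wrist'); 
print(T(onz(f,[(382,317)],.022)[0]), [T(q) for q in onz(f,[(338,300),(303,235),(440,238),(588,242)],.017)])
print([T(q) for q in onz(f,[(298,290),(340,290)],.0185)])"
```

```text
[-0.0255  0.0465] [array([-0.0421,  0.0514]), array([-0.0555,  0.0775]), array([-0.0042,  0.0764]), array([0.0553, 0.0749])]
[array([-0.0576,  0.0562]), array([-0.0415,  0.0562])]
```

>>> play_rows(
  slide=[
    [0,-0.1,0.4],
    [0,0,0.4],
    [0,0,0.4],
    [0,0,0.4],
    [0,0,0.4],
    [0,0,0.4],
    [0,0,0.4],
    [0,0,0.4],
    [0,0,0.4],
    [0,0,0.4],
  ],
  yaw=[0,0,0,0,0,0,0,0,0,0],
  grip=[1,1,1,1,1,1,1,1,1,1],
)

```text
time: 4.4
tool_pos: [0.5691, -0.0118, 0.0299]
tool_rot: [-0.476, 0.476, -0.523, 0.523]
contact_force: [-0.2, 0.9, -0.3]
gripper_width: -0.003
```

>>> play_rows(
  slide=[
    [0,0,0.4],
    [0,0,0.4],
    [0,0,0.3],
    [0,0,0],
  ],
  yaw=[0,0,0,0],
  grip=[1,1,1,1],
)

```text
time: 4.8
tool_pos: [0.5801, -0.0129, 0.0298]
tool_rot: [-0.476, 0.476, -0.523, 0.523]
contact_force: [0.2, -0.3, 0.4]
gripper_width: -0.003
```

```bash
python3 -c "
from h import *
st(); f=shot('wrist','w2');shot('side','s2')"
```

```text
tcp [ 0.5801 -0.0129  0.0298] tray [0.0011 0.0461] yaw(z) -5.4 tilt [ 0.0006 -0.0001 -1.    ] F [ 0.21 -0.29  0.35] w -0.003 t 4.8
```

View pics/w2.png

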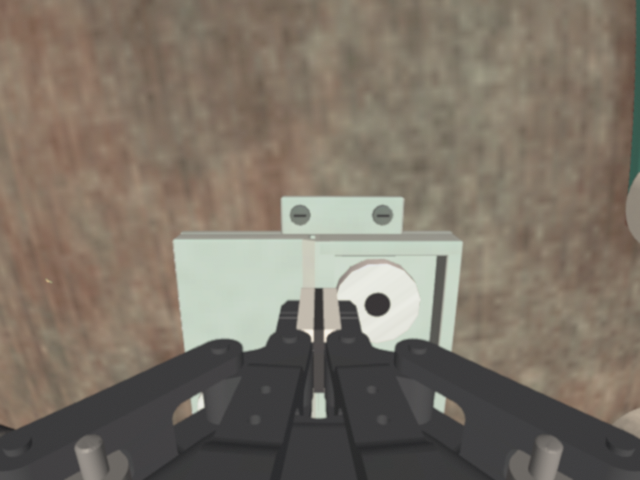

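```bash
python3 -c "
from h import *
f=shot('wrist')
for z in(.011,.022): print(T(onz(f,[(378,303)],z)[0]), [T(q) for q in onz(f,[(336,303),(420,305)],z)])"
```

```text
[0.0251 0.0471] [array([0.0079, 0.0472]), array([0.0425, 0.0461])]
[0.0233 0.052 ] [array([0.0073, 0.052 ]), array([0.0394, 0.0511])]
```

>>> play_rows(
  slide=[
    [0,-3,0],
    [1.5,0,-2.2],
    [1.5,0,-2.2],
    [1.5,0,-2.5],
    [0,0,0],
    [0,2,0],
    [0,1,0],
    [0,0,0],
  ],
  yaw=[0,0,0,0,0,0,0,0],
  grip=[1,1,1,1,1,1,1,1],
)

```text
time: 5.75
tool_pos: [0.5054, -0.0505, 0.028]
tool_rot: [0.475, -0.477, 0.524, -0.522]
contact_force: [0.3, 0.0, -0.8]
gripper_width: 0.0
```

```bash
python3 -c "
from h import *
st(); f=shot('wrist','w3')"
```

```text
tcp [ 0.5054 -0.0505  0.028 ] tray [-0.0697  0.0016] yaw(z) -5.38 tilt [-0.0037  0.001  -1.    ] F [ 0.34  0.   -0.81] w 0.0 t 5.75
```

View pics/w3.png

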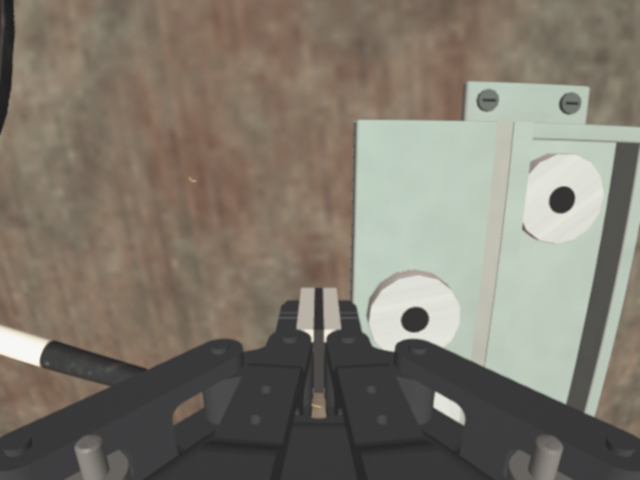

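>>> play_rows(
  slide=[
    [0,-0.15,0.5],
    [0,0,0.5],
    [0,0,0.5],
    [0,0,0.5],
    [0,0,0.5],
    [0,0,0.5],
    [0,0,0.5],
    [0,0,0.5],
    [0,0,0.4],
    [0,0,0.4],
    [0,0,0.4],
    [0,0,0.4],
  ],
  yaw=[0,0,0,0,0,0,0,0,0,0,0,0],
  grip=[1,1,1,1,1,1,1,1,1,1,1,1],
)

```text
time: 7.0
tool_pos: [0.5619, -0.0563, 0.0313]
tool_rot: [0.475, -0.476, 0.524, -0.522]
contact_force: [-3.3, 0.4, 1.6]
gripper_width: -0.001
```

>>> play_rows(
  slide=[
    [0,0,0.4],
    [0,0,0.4],
    [0,0,0.4],
    [0,0,0.3],
    [0,0,0],
  ],
  yaw=[0,0,0,0,0],
  grip=[1,1,1,1,1],
)

```text
time: 7.5
tool_pos: [0.5779, -0.0579, 0.0314]
tool_rot: [-0.476, 0.476, -0.523, 0.523]
contact_force: [0.2, 0.0, -0.2]
gripper_width: -0.001
```

```bash
python3 -c "
from h import *
st(); f=shot('wrist','w4')"
```

```text
tcp [ 0.5779 -0.0579  0.0314] tray [0.0031 0.0011] yaw(z) -5.4 tilt [ 0.0006 -0.0001 -1.    ] F [ 0.18  0.02 -0.24] w -0.001 t 7.5
```

View pics/w4.png

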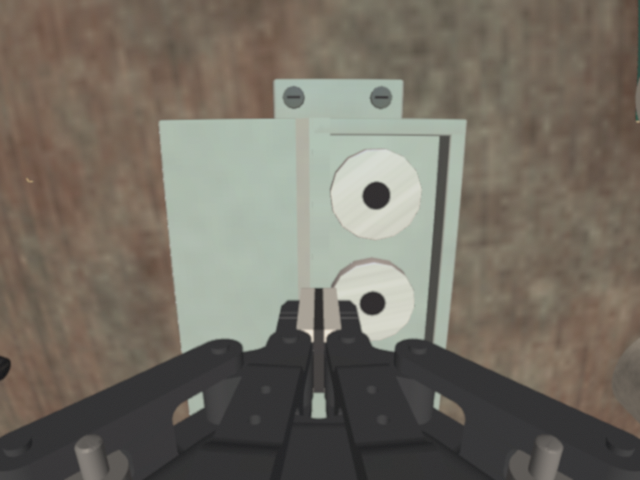

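>>> play_rows(
  slide=[
    [0,-3,0],
    [1.5,0,-2.2],
    [1.5,0,-2.2],
    [1.5,0,-2.3],
    [0,0,0],
    [0,2,0],
    [0,1.15,0],
    [0,0,0],
    [0,0,0],
  ],
  yaw=[0,0,0,0,0,0,0,0,0],
  grip=[1,1,1,1,1,1,1,1,1],
)

```text
time: 8.45
tool_pos: [0.5065, -0.096, 0.0295]
tool_rot: [0.476, -0.476, 0.523, -0.523]
contact_force: [0.2, 0.2, -0.2]
gripper_width: 0.0
```

>>> play_rows(
  slide=[
    [0,0,0.5],
    [0,0,0.5],
    [0,0,0.5],
    [0,0,0.5],
    [0,0,0.5],
    [0,0,0.5],
    [0,0,0.5],
    [0,0,0.4],
    [0,0,0.4],
    [0,0,0.4],
    [0,0,0.4],
    [0,0,0.4],
  ],
  yaw=[0,0,0,0,0,0,0,0,0,0,0,0],
  grip=[1,1,1,1,1,1,1,1,1,1,1,1],
)

```text
time: 9.65
tool_pos: [0.5587, -0.1011, 0.0297]
tool_rot: [0.474, -0.478, 0.525, -0.521]
contact_force: [-18.8, 1.6, 15.0]
gripper_width: -0.002
```

```bash
python3 -c "
from h import *
st(); f=shot('wrist','w5')"
```

```text
tcp [ 0.5587 -0.1011  0.0297] tray [-0.0119 -0.0437] yaw(z) -5.37 tilt [-0.0086  0.0011 -1.    ] F [-18.81   1.55  15.01] w -0.002 t 9.65
```

View pics/w5.png

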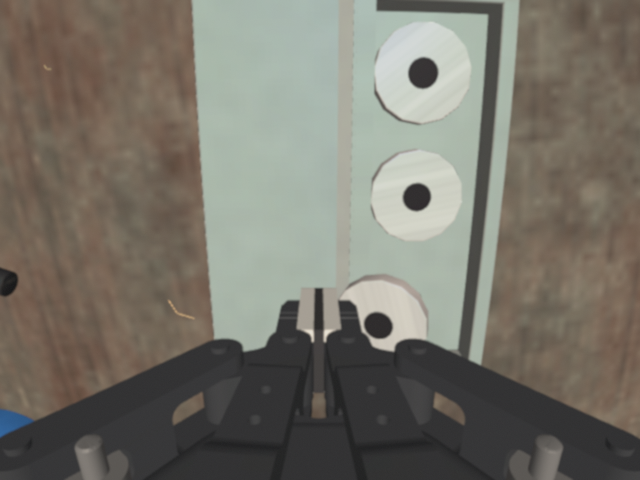

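```bash
python3 -c "
from h import *
st(); f=shot('wrist'); print([(z,T(onz(f,[(378,326)],z)[0])) for z in(.02,.025,.03)],T(onz(f,[(345,200)],.017)[0]))
f2=shot('side');cv2.imwrite('pics/s5.png',cv2.resize(f2['image'][200:320,280:420],None,fx=5,fy=5,interpolation=2)[:,:,::-1])
cv2.imwrite('pics/w5z.png',cv2.resize(f['image'][220:400,260:460],None,fx=4,fy=3.3,interpolation=2)[:,:,::-1])"
```

```text
tcp [ 0.559  -0.1012  0.0297] tray [-0.0117 -0.0438] yaw(z) -5.37 tilt [-0.0084  0.0011 -1.    ] F [-1.12  0.02 -0.86] w -0.0 t 9.7
[(0.02, array([ 0.0118, -0.0486])), (0.025, array([ 0.011, -0.046])), (0.03, array([ 0.0102, -0.0434]))] [-0.0019  0.0006]
```

View pics/s5.png

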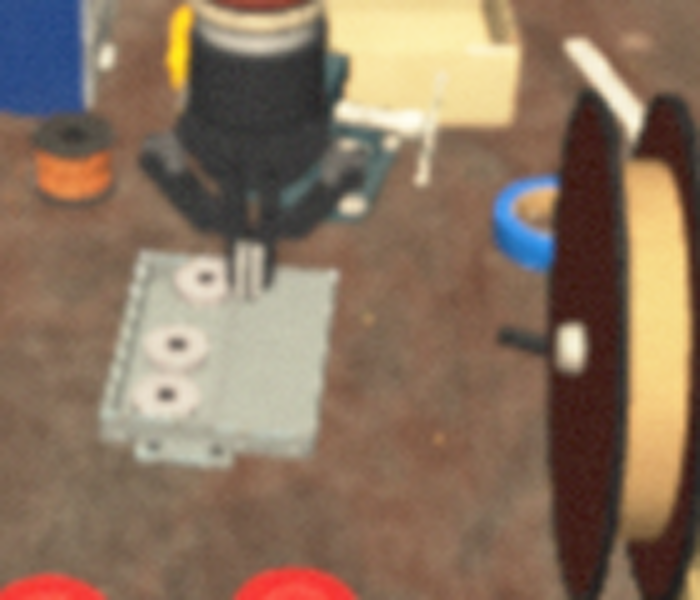

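View pics/w5z.png

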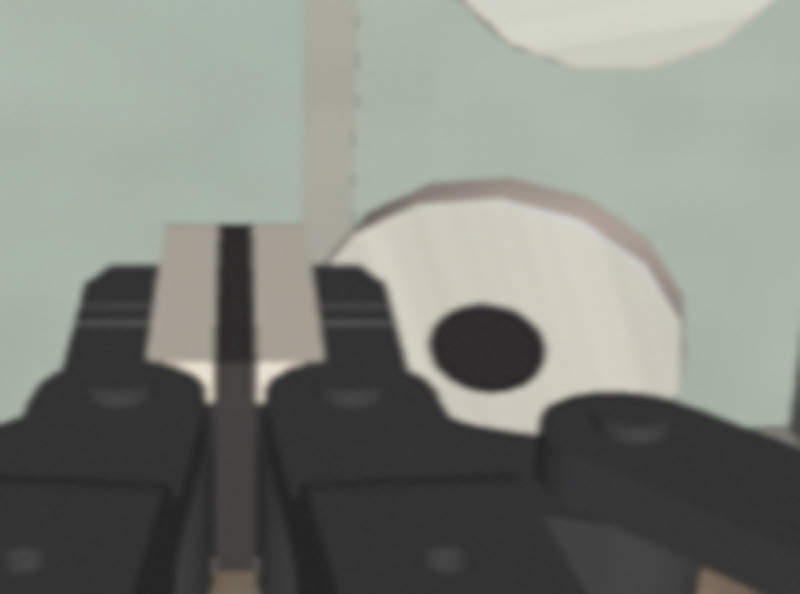

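>>> play_rows(
  slide=[
    [0,-0.1,0.3],
    [0,0,0.3],
    [0,0,0.3],
    [0,0,0.3],
    [0,0,0.3],
    [0,0,0],
  ],
  yaw=[0,0,0,0,0,0],
  grip=[1,1,1,1,1,1],
)

```text
time: 10.4
tool_pos: [0.5766, -0.1029, 0.0308]
tool_rot: [-0.476, 0.476, -0.523, 0.523]
contact_force: [-0.1, 0.4, 1.5]
gripper_width: -0.002
```

>>> play_rows(
  slide=[
    [0,-4,0],
    [4,-4,0],
    [2,-4,-3],
    [0,-3,-3],
    [0,0,0],
  ],
  yaw=[0,0,0,0,0],
  grip=[1,1,1,1,1],
)

```text
time: 10.9
tool_pos: [0.5141, -0.1526, 0.1791]
tool_rot: [-0.477, 0.474, -0.52, 0.526]
contact_force: [0.6, 0.0, 0.9]
gripper_width: 0.004
```

```bash
python3 -c "
from h import *
st(); f=shot('wrist','w6')"
```

```text
tcp [ 0.5141 -0.1526  0.1791] tray [-0.0515 -0.0992] yaw(z) -5.5 tilt [ 0.0084 -0.004  -1.    ] F [0.64 0.02 0.88] w 0.004 t 10.9
```

View pics/w6.png

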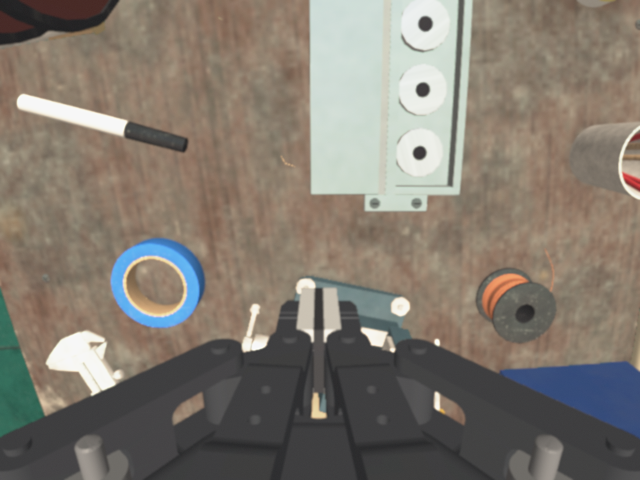

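```bash
python3 -c "
from h import *
f=shot('wrist')
print([T(q) for q in onz(f,[(425,23),(423,90),(419,153)],.011)]); print([T(q) for q in onz(f,[(311,193),(460,194)],.0155)])
print([(onz(f,[a],.005)[0]) for a in ((305,287),(400,306))])
z=cv2.resize(f['image'][0:200,300:480],None,fx=4,fy=3,interpolation=2);cv2.imwrite('pics/w6z.png',z[:,:,::-1])"
```

```text
[array([0.0239, 0.046 ]), array([0.0246, 0.0008]), array([ 0.024 , -0.0438])]
[array([-0.0558, -0.0729]), array([ 0.0559, -0.0735])]
[array([ 0.4994, -0.2038,  0.005 ]), array([ 0.5764, -0.2285,  0.005 ])]
```

View pics/w6z.png

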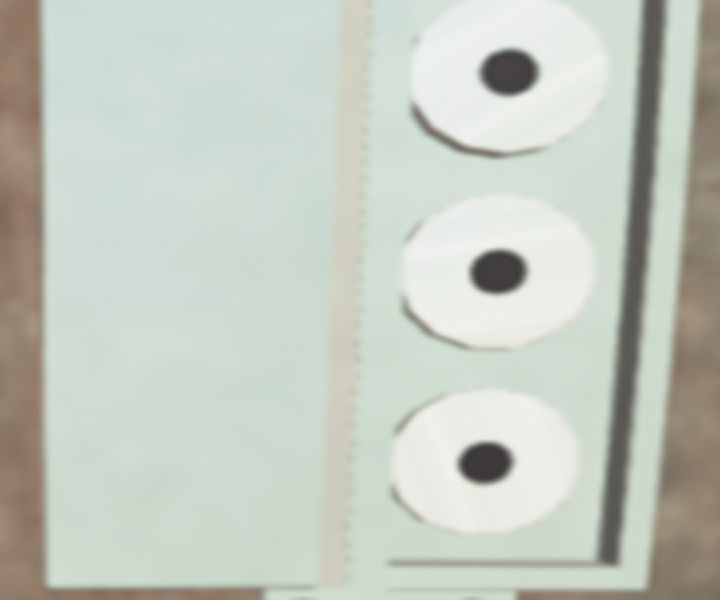

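```bash
python3 -c "
from h import *
f=shot('wrist'); im=f['image']
g=im.astype(int); hsv=cv2.cvtColor(im,cv2.COLOR_RGB2HSV)
m=np.zeros(im.shape[:2],bool); m[0:200,392:455]=((hsv[...,1]<14)&(hsv[...,2]>200))[0:200,392:455]
cs,_=cv2.findContours(m.astype(np.uint8),0,1)
for c in cs:
  if len(c)<30: continue
  p=cv2.convexHull(c).reshape(-1,2)
  for z in(.011,.018):
    q=onz(f,p,z); t=np.array([T(a) for a in q]); print(z,t.min(0),t.max(0),t.max(0)-t.min(0),(t.max(0)+t.min(0))/2)
"
```

```text
0.011 [ 0.0066 -0.0619] [0.0462 0.0216] [0.0396 0.0835] [ 0.0264 -0.0202]
0.018 [ 0.0052 -0.0612] [0.0439 0.0203] [0.0387 0.0815] [ 0.0245 -0.0204]
0.011 [0.005  0.0284] [0.0432 0.0616] [0.0382 0.0333] [0.0241 0.045 ]
0.018 [0.0036 0.027 ] [0.0409 0.0594] [0.0373 0.0325] [0.0223 0.0432]
```

```bash
python3 -c "
from h import *
print(go(*W(.075,-.06),.07))"
```

```text
[-3.7569 10.2669 12.7494]
```

>>> play_rows(
  slide=[
    [-1.2,0,4.3],
    [-1.2,2,4.3],
    [-1.2,4,4.2],
    [0,4.3,0],
    [0,0,0],
    [0,0,0],
  ],
  yaw=[0,0,0,0,0,0],
  grip=[1,1,1,1,1,1],
)

```text
time: 11.65
tool_pos: [0.6359, -0.1276, 0.0736]
tool_rot: [0.475, -0.477, 0.525, -0.521]
contact_force: [-0.2, -0.2, 0.3]
gripper_width: -0.001
```

```bash
python3 -c "
from h import *
st(); f=shot('wrist','w7')"
```

```text
tcp [ 0.6359 -0.1276  0.0736] tray [ 0.0674 -0.0629] yaw(z) -5.37 tilt [-0.0057  0.0018 -1.    ] F [-0.24 -0.24  0.27] w -0.001 t 11.65
```

View pics/w7.png

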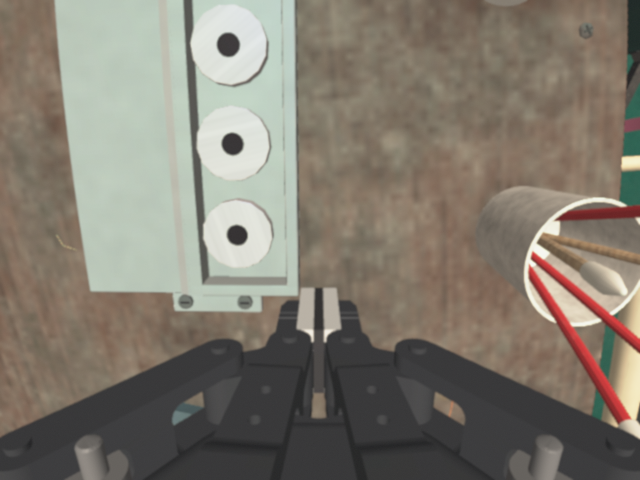

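```bash
python3 -c "
from h import *
print(go(.50,.40,.26),pose()[2]['joint_pos'])"
```

```text
[-51.3204 -18.3316 -18.6624] [-0.3131  0.2599  1.6723 -0.      1.2104 -0.2191]
```

>>> play_rows(
  slide=[
    [0,-4.6,0],
    [0,-4.6,0],
    [-2,-4.6,0],
    [-4.7,-4.5,-1],
    [-4.7,0,-1.5],
    [-4.7,0,-1.5],
    [-4.7,0,-1.5],
    [-4.7,0,-1.5],
    [-4.7,0,-1.5],
    [-4.7,0,-1.5],
    [-4.7,0,-1.5],
    [-4.7,0,-1.5],
  ],
  yaw=[0,0,0,0,0,0,0,0,0,0,0,0],
  grip=[1,1,1,1,1,1,1,1,1,1,1,-1],
)

```text
time: 12.9
tool_pos: [0.5511, 0.315, 0.2527]
tool_rot: [-0.478, 0.474, -0.522, 0.524]
contact_force: [0.6, 0.1, 0.1]
gripper_width: 0.153
```

>>> play_rows(
  slide=[
    [-4.5,0,-3],
    [0,0,-2],
    [0,0,0],
    [0,0,0],
    [0,0,0],
    [0,0,0],
    [0,0,0],
    [0,0,0],
    [0,0,0],
    [0,0,0],
    [0,0,0],
  ],
  yaw=[0,0,8.2,8.2,8.2,8.2,8.2,8.2,8.2,8.2,0],
  grip=[-1,-1,-1,-1,-1,-1,-1,-1,-1,-1,-1],
)

```text
time: 14.0
tool_pos: [0.5081, 0.3591, 0.2521]
tool_rot: [0.118, -0.115, 0.698, -0.697]
contact_force: [0.1, 0.3, 0.1]
gripper_width: 0.998
```

```bash
python3 -c "
from h import *
st(); f=shot('wrist','w8')"
```

```text
tcp [0.5081 0.3591 0.2521] tray [-0.1057  0.4097] yaw(z) -71.01 tilt [ 0.0046  0.0025 -1.    ] F [0.09 0.28 0.07] w 0.998 t 14.0
```

View pics/w8.png

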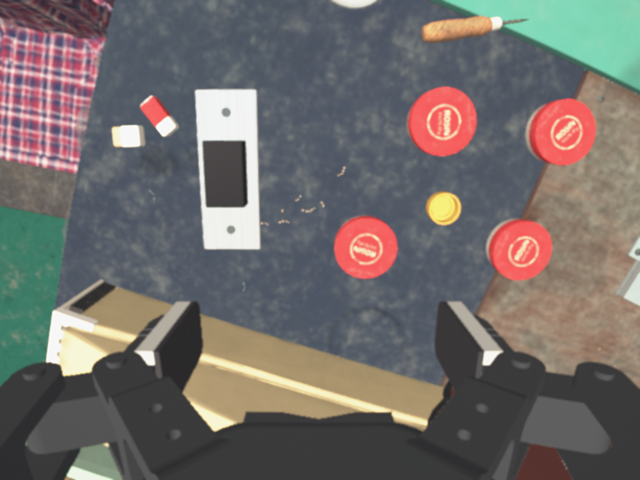

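```bash
cat >> h.py <<'E'
def tins(f,amin=300,z=.023):
    out=[]
    for s,c in blobs(red(f['image']),30): pass
    m=cv2.morphologyEx(red(f['image']).astype(np.uint8),cv2.MORPH_CLOSE,np.ones((9,9)))
    for c in cv2.findContours(m,0,1)[0]:
        if cv2.contourArea(c)<amin: continue
        p=cv2.convexHull(c); e=cv2.fitEllipse(p)
        if min(e[1])/max(e[1])<.75: continue
        q=onz(f,[e[0]],z)[0]; ed=onz(f,p.reshape(-1,2),z); r=np.linalg.norm(ed-q,axis=1).mean()
        out.append((q,r)); print('tin',np.round(e[0],1),q,'r',round(r,4))
    return out
E
python3 -c "
from h import *
f=shot('wrist'); tins(f); tins(shot('side'),100)
im=f['image']
g=cv2.cvtColor(im,cv2.COLOR_RGB2GRAY)
m=np.zeros(g.shape,np.uint8); m[80:260,185:270]=((im.min(2)>150))[80:260,185:270]; m=cv2.morphologyEx(m,cv2.MORPH_CLOSE,np.ones((3,3)))
c=max(cv2.findContours(m,0,1)[0],key=cv2.contourArea); 
for z,c in((.009,c),):
  w=onz(f,c.reshape(-1,2),z)[:,:2].astype(np.float32)*1000; print('plate',cv2.minAreaRect(w))
m2=np.zeros(g.shape,np.uint8); m2[130:220,198:252]=(im.max(2)<35)[130:220,198:252]
c=max(cv2.findContours(m2,0,1)[0],key=cv2.contourArea);print(cv2.boundingRect(c))
w=onz(f,c.reshape(-1,2),.031)[:,:2].astype(np.float32)*1000; print('grip',cv2.minAreaRect(w))
w=onz(f,[(203,141),(244,141),(247,206),(207,207)],.031);print(w.mean(0),w)
print(pose()[2]['joint_pos'])
"
```

```text
tin [361.4 372.7] [0.4895 0.3078 0.023 ] r 0.0317
tin [299.5 362.2] [0.6208 0.2839 0.023 ] r 0.0315
tin [289.  325.1] [0.6525 0.1727 0.023 ] r 0.0323
tin [338.5 323.4] [0.537  0.1622 0.023 ] r 0.0319
plate ((513.2147216796875, 451.82012939453125), (150.6082305908203, 56.71274185180664), 18.351173400878906)Traceback (most recent call last):
  File "<string>", line 11, in <module>
    c=max(cv2.findContours(m2,0,1)[0],key=cv2.contourArea);print(cv2.boundingRect(c))
ValueError: max() iterable argument is empty
```

```bash
sed -i 's/>170)&(h\[...,2\]>130)/>130)\&(h[...,2]>120)/' h.py; python3 -c "
from h import *
f=shot('wrist'); tins(f)
print(go(.5131,.4518,.0225)); st()"
```

```text
tin [520.9 249.2] [0.5371 0.1632 0.023 ] r 0.0311
tin [365.4 246.7] [0.49   0.3069 0.023 ] r 0.0302
tin [563.7 131.3] [0.6513 0.1737 0.023 ] r 0.0311
tin [442.9 120.4] [0.6205 0.283  0.023 ] r 0.0302
[-3.4936 22.7537 -8.5768]
tcp [0.5078 0.3591 0.2499] tray [-0.106   0.4096] yaw(z) -70.9 tilt [ 0.0018  0.001  -1.    ] F [-1.24  0.03 -0.13] w 1.0 t 14.2
```

>>> play_rows(
  slide=[
    [-1.2,3,-2.9],
    [-1.2,4.5,-2.9],
    [-1.1,4.5,-2.8],
    [0,4.5,0],
    [0,2,0],
    [0,0,0],
    [0,0,0],
    [0,0,0],
  ],
  yaw=[0.6,0,0,0,0,0,0,0],
  grip=[-1,-1,-1,-1,-1,-1,-1,-1],
)

```text
time: 15.0
tool_pos: [0.5146, 0.4476, 0.0741]
tool_rot: [0.115, -0.112, 0.699, -0.697]
contact_force: [0.1, 0.8, 1.0]
gripper_width: 0.998
```

```bash
python3 -c "
from h import *
print(go(.5131,.4518,.0225)); st();shot('wrist','w9')"
```

```text
[ 0.0296  5.1563 -0.4364]
tcp [0.5146 0.4476 0.0741] tray [-0.1076  0.4984] yaw(z) -71.59 tilt [ 0.0038  0.0027 -1.    ] F [0.12 0.79 0.95] w 0.998 t 15.0
```

View pics/w9.png

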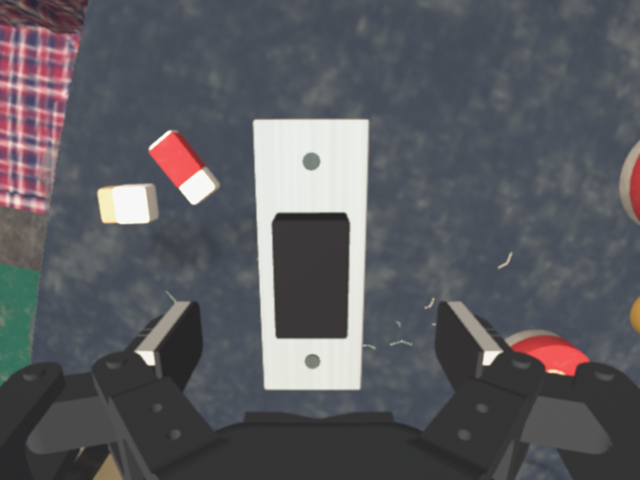

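>>> play_rows(
  slide=[
    [0,2.5,-0.4],
    [0,2.4,0],
    [0,0,0],
    [0,0,0],
    [0,0,0],
  ],
  yaw=[0,0,0,0,0],
  grip=[-1,-1,-1,-1,-1],
)

```text
time: 15.55
tool_pos: [0.5131, 0.4514, 0.0246]
tool_rot: [0.114, -0.112, 0.699, -0.697]
contact_force: [0.4, 0.7, 0.6]
gripper_width: 1.005
```

```bash
python3 -c "
from h import *
print(go(.5131,.4518,.0225)); st()"
```

```text
[-0.0104  0.2144 -0.0396]
tcp [0.5131 0.4514 0.0246] tray [-0.1094  0.502 ] yaw(z) -71.6 tilt [ 0.0032  0.0022 -1.    ] F [0.4  0.68 0.63] w 1.005 t 15.55
```

>>> play_rows(
  slide=[
    [0,0.1,0],
    [0,0,0],
    [0,0,0],
    [0,0,0],
    [0,0,0],
    [0,0,0],
    [0,0,0],
    [0,0,0],
    [0,0,0],
    [0,0,0],
  ],
  yaw=[0,0,0,0,0,0,0,0,0,0],
  grip=[1,1,1,1,1,1,1,1,1,1],
)

```text
time: 16.55
tool_pos: [0.5121, 0.4508, 0.0217]
tool_rot: [0.113, -0.113, 0.698, -0.698]
contact_force: [1.0, -0.4, 5.2]
gripper_width: 0.406
```

>>> play_rows(
  slide=[
    [0,-1,0],
    [0,-2,0],
    [0,-3,0],
    [0,-4,0],
    [0,-4,0],
    [0,-4,0],
    [0,0,0],
  ],
  yaw=[0,0,0,0,0,0,0],
  grip=[1,1,1,1,1,1,1],
)

```text
time: 17.25
tool_pos: [0.5141, 0.4523, 0.2086]
tool_rot: [0.117, -0.109, 0.7, -0.696]
contact_force: [1.5, -0.2, -2.2]
gripper_width: 0.408
```

```bash
python3 -c "
from h import *
st();shot('wrist','w10')"
```

```text
tcp [0.5141 0.4523 0.2086] tray [-0.1085  0.503 ] yaw(z) -71.59 tilt [ 0.0093  0.0066 -0.9999] F [ 1.51 -0.15 -2.25] w 0.408 t 17.25
```

View pics/w10.png

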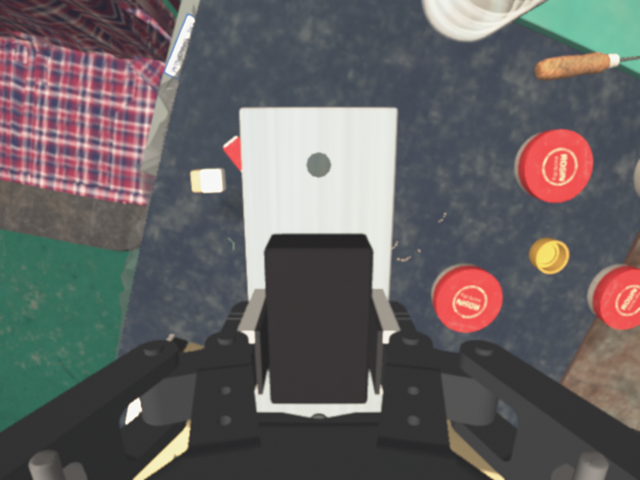

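>>> play_rows(
  slide=[
    [0,0,4],
    [0,0,4],
    [0,0,4],
    [0,0,0],
    [0,0,0],
    [0,0,0],
    [0,0,0],
    [0,0,0],
    [0,0,0],
    [0,0,0],
    [0,0,0],
    [0,0,0],
  ],
  yaw=[0,0,0,-8.2,-8.2,-8.3,-8.3,-8.3,-8.3,-8.3,-8.3,0],
  grip=[1,1,1,1,1,1,1,1,1,1,1,1],
)

```text
time: 18.5
tool_pos: [0.5478, 0.3358, 0.197]
tool_rot: [0.474, -0.478, 0.524, -0.522]
contact_force: [-0.4, -0.7, -3.1]
gripper_width: 0.409
```

```bash
python3 -c "
from h import *
st();f=shot('wrist','w11');R,p,s=pose(); print(go(*W(.03,0)))"
```

```text
tcp [0.5478 0.3358 0.197 ] tray [-0.064   0.3902] yaw(z) -5.42 tilt [-0.0058 -0.0027 -1.    ] F [-0.36 -0.74 -3.13] w 0.409 t 18.5
[39.0078  0.0633  9.4826]
```

View pics/w11.png

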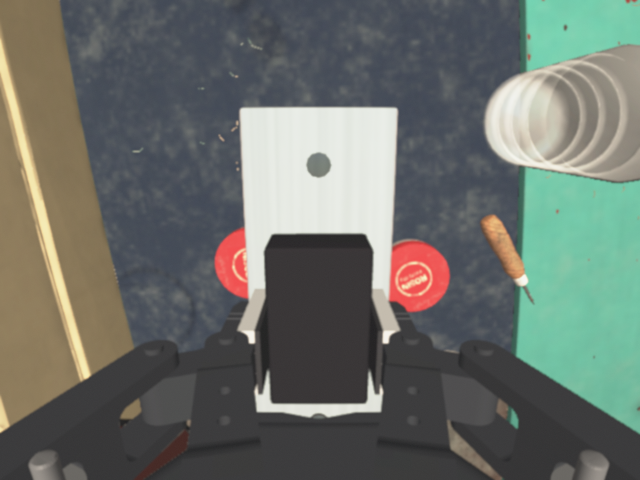

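```bash
python3 -c "
from h import *
f=shot('wrist');R,p,s=pose();M=f['mount']
def tool(uv,y):
    u=cv2.undistortPoints(np.array(uv,float).reshape(-1,1,2),f['mtx'],f['dist']).reshape(-1,2)
    d=np.c_[u,np.ones(len(u))]@M[:3,:3].T; return M[:3,3]+d*((y-M[1,3])/d[:,1])[:,None]
a=tool([(241,107),(397,107)],.0127);print(a*1000,a.mean(0)*1000+[75,0,0])
b=tool([(267,248),(372,248),(367,402),(272,402)],-.0093);print(b*1000,b.mean(0)*1000)
"
```

```text
[[-77.0721  12.7    -26.7864]
 [-77.0954  12.7     27.4867]] [-2.0837 12.7     0.3501]
[[-32.3876  -9.3    -16.2818]
 [-32.3934  -9.3     17.2684]
 [ 25.8247  -9.3     17.8145]
 [ 25.815   -9.3    -16.6899]] [-3.2853 -9.3     0.5278]
```

>>> play_rows(
  slide=[
    [4,0,1],
    [4,0,1],
    [4,0,1],
    [4,0,1],
    [4,0,1],
    [4,0,1],
    [4,0,1],
    [4,0,1],
    [4,0,1],
    [3.2,0,0.5],
    [0,3,0],
    [0,0,0],
  ],
  yaw=[0,0,0,0,0,0,0,0,0,0,0,0],
  grip=[1,1,1,1,1,1,1,1,1,1,1,1],
)

```text
time: 19.8
tool_pos: [0.604, -0.063, 0.1656]
tool_rot: [0.473, -0.477, 0.527, -0.521]
contact_force: [-0.2, 0.2, -4.3]
gripper_width: 0.404
```

```bash
python3 -c "
from h import *
st();print(go(*W(.03,-.0017),.06));f=shot('wrist','w12');f=shot('side');cv2.imwrite('pics/s12.png',cv2.resize(f['image'][150:350,230:430],None,fx=3,fy=3,interpolation=2)[:,:,::-1])"
```

```text
tcp [ 0.604  -0.063   0.1656] tray [ 0.0296 -0.0015] yaw(z) -5.63 tilt [-0.0095  0.0024 -1.    ] F [-0.17  0.23 -4.27] w 0.404 t 19.8
[ 0.0375 10.5586  0.145 ]
```

View pics/w12.png

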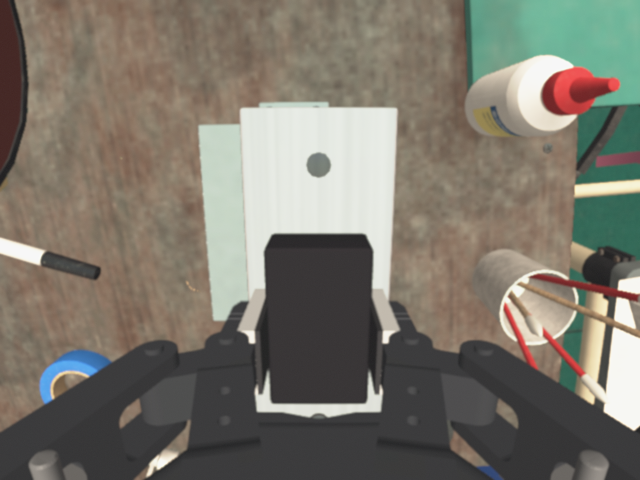

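View pics/s12.png

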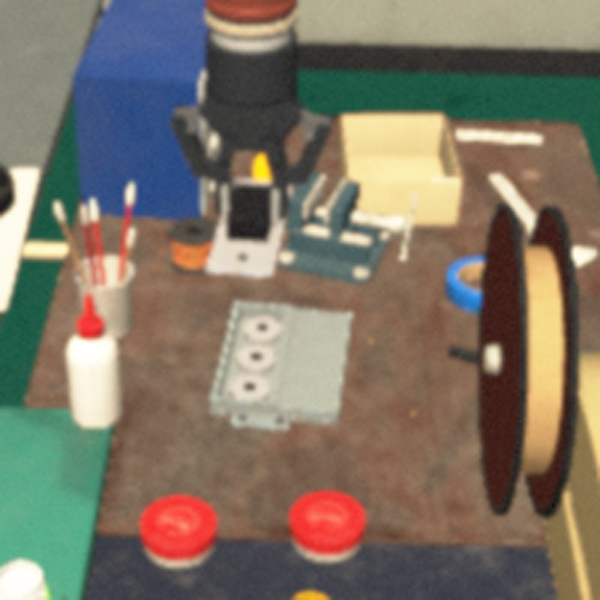

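>>> play_rows(
  slide=[
    [0,3,0.1],
    [0,3,0],
    [0,3,0],
    [0,0,0],
    [0,0,0],
  ],
  yaw=[-0.1,0,0,0,0],
  grip=[1,1,1,1,1],
)

```text
time: 20.4
tool_pos: [0.6086, -0.062, 0.0819]
tool_rot: [-0.477, 0.476, -0.522, 0.522]
contact_force: [0.2, -0.8, -2.9]
gripper_width: 0.401
```

```bash
python3 -c "
from h import *
st();print(go(*W(.03,-.0017),.0367));f=shot('wrist','w13')"
```

```text
tcp [ 0.6086 -0.062   0.0819] tray [ 0.0341 -0.0001] yaw(z) -5.26 tilt [ 0.0003 -0.     -1.    ] F [ 0.19 -0.75 -2.88] w 0.401 t 20.4
[ 0.1608  4.5189 -0.4079]
```

View pics/w13.png

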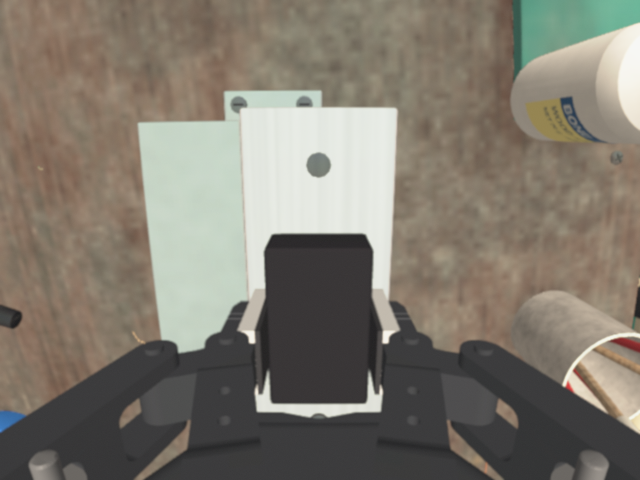

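>>> play_rows(
  slide=[
    [0.16,1,-0.4],
    [0,1,0],
    [0,1,0],
    [0,0,0],
    [0,0,0],
    [0,0,0],
  ],
  yaw=[0.14,0,0,0,0,0],
  grip=[1,1,1,1,1,1],
)

```text
time: 21.05
tool_pos: [0.6045, -0.064, 0.0513]
tool_rot: [-0.476, 0.476, -0.523, 0.523]
contact_force: [-0.8, -0.5, -2.7]
gripper_width: 0.403
```

```bash
python3 -c "
from h import *
st();print(go(*W(.03,-.0017),.0367));f=shot('wrist','w14')
print([T(q) for q in onz(f,[(0,0)],.014)])"
```

```text
tcp [ 0.6045 -0.064   0.0513] tray [ 0.0301 -0.0025] yaw(z) -5.44 tilt [ 0.0006 -0.0001 -1.    ] F [-0.82 -0.53 -2.7 ] w 0.403 t 21.05
[-0.0759  1.4591 -0.0125]
[array([-0.102 ,  0.1236])]
```

View pics/w14.png

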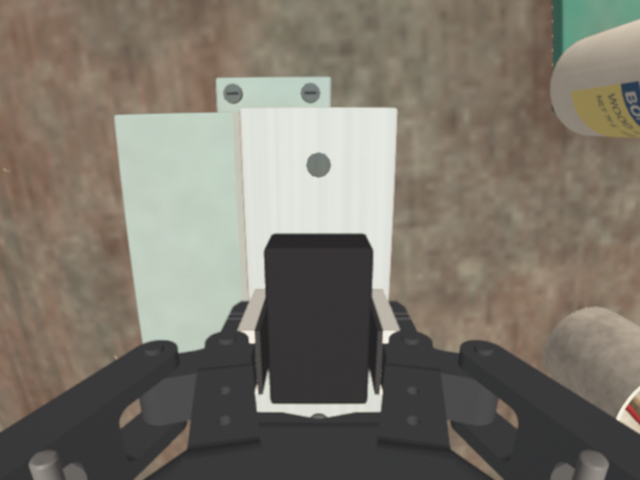

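```bash
python3 -c "
from h import *
f=shot('wrist');st()
print([T(q) for q in onz(f,[(116,115)],.014)],[T(q) for q in onz(f,[(217,78),(331,77)],.008)])
for z in(.0386,.034): print([T(q) for q in onz(f,[(241,107),(397,107)],z)])"
```

```text
tcp [ 0.6046 -0.064   0.0515] tray [ 0.0302 -0.0025] yaw(z) -5.44 tilt [ 0.0009 -0.0002 -1.    ] F [ 0.07 -0.84 -2.41] w 0.405 t 21.15
[array([-0.0541,  0.0742])] [array([-0.0119,  0.0886]), array([0.0357, 0.0886])]
[array([0.0034, 0.0746]), array([0.0578, 0.0746])]
[array([0.0026, 0.0749]), array([0.0587, 0.0749])]
```

>>> play_rows(
  slide=[
    [0,0.3,0],
    [0,0.3,0],
    [0,0.2,0],
    [0,0.2,0],
    [0,0.1,0],
    [0,0.1,0],
    [0,0,0],
    [0,0,0],
  ],
  yaw=[0,0,0,0,0,0,0,0],
  grip=[1,1,1,1,1,1,1,1],
)

```text
time: 21.95
tool_pos: [0.6042, -0.0639, 0.039]
tool_rot: [-0.476, 0.476, -0.523, 0.523]
contact_force: [0.1, 0.4, -3.0]
gripper_width: 0.404
```

>>> play_rows(
  slide=[
    [0,0.1,0],
    [0,0.1,0],
    [0,0,0],
  ],
  yaw=[0,0,0],
  grip=[1,1,1],
)

```text
time: 22.25
tool_pos: [0.604, -0.0639, 0.0368]
tool_rot: [0.476, -0.476, 0.523, -0.523]
contact_force: [0.2, -0.1, -3.4]
gripper_width: 0.41
```

>>> play_rows(
  slide=[
    [0,0.1,0],
    [0,0.05,0],
    [0,0,0],
  ],
  yaw=[0,0,0],
  grip=[1,1,1],
)

```text
time: 22.55
tool_pos: [0.604, -0.0639, 0.0353]
tool_rot: [0.476, -0.476, 0.523, -0.523]
contact_force: [1.0, -0.1, -3.2]
gripper_width: 0.407
```

>>> play_rows(
  slide=[
    [0,0.05,0],
    [0,0.05,0],
    [0,0,0],
  ],
  yaw=[0,0,0],
  grip=[1,1,1],
)

```text
time: 22.85
tool_pos: [0.6041, -0.0639, 0.0345]
tool_rot: [0.476, -0.476, 0.523, -0.523]
contact_force: [0.3, 1.0, -2.4]
gripper_width: 0.405
```

>>> play_rows(
  slide=[
    [0,0.05,0],
    [0,0.05,0],
    [0,0,0],
  ],
  yaw=[0,0,0],
  grip=[1,1,1],
)

```text
time: 23.15
tool_pos: [0.6042, -0.0639, 0.0344]
tool_rot: [0.476, -0.476, 0.523, -0.523]
contact_force: [-4.7, 1.1, 5.0]
gripper_width: 0.405
```

```bash
python3 -c "
from h import *
f=shot('wrist','w15');st()"
```

```text
tcp [ 0.6042 -0.0639  0.0344] tray [ 0.0299 -0.0024] yaw(z) -5.44 tilt [-0.0003 -0.     -1.    ] F [-4.28  0.06  5.91] w 0.402 t 23.2
```

View pics/w15.png

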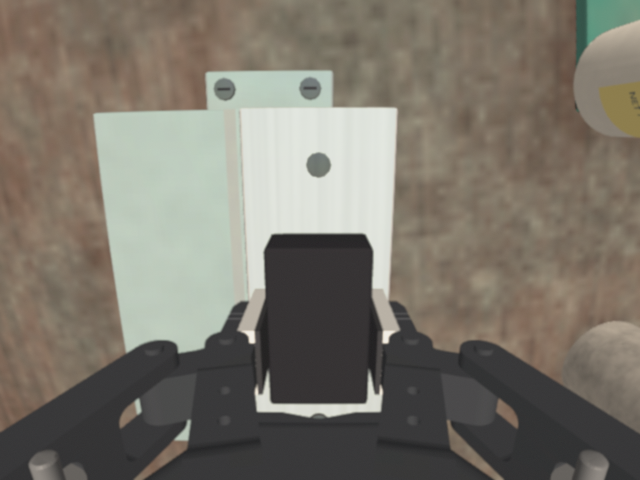

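>>> play_rows(
  slide=[
    [0,0,0],
    [0,0,0],
    [0,0,0],
    [0,0,0],
    [0,0,0],
    [0,-2,0],
    [0,-4,0],
    [0,-4,0],
    [0,-4,0],
    [0,0,0],
  ],
  yaw=[0,0,0,0,0,0,0,0,0,0],
  grip=[-1,-1,-1,-1,-1,-1,-1,-1,-1,-1],
)

```text
time: 24.2
tool_pos: [0.6082, -0.0648, 0.1817]
tool_rot: [-0.478, 0.473, -0.519, 0.527]
contact_force: [1.6, -1.1, 1.1]
gripper_width: 1.0
```

```bash
python3 -c "
from h import *
f=shot('wrist','w16');st();f2=shot('side'); tins(f2,100)
for (nm,z,q) in (('x',.022,0),):pass
"
```

```text
tcp [ 0.6066 -0.0644  0.1781] tray [ 0.0323 -0.0027] yaw(z) -5.44 tilt [ 0.0081 -0.0019 -1.    ] F [ 0.32 -0.45 -0.73] w 0.997 t 24.25
tin [361.4 372.9] [0.4894 0.3081 0.023 ] r 0.0331
tin [299.6 362.3] [0.6206 0.284  0.023 ] r 0.0332
tin [355.4 325.7] [0.4977 0.1686 0.023 ] r 0.0344
tin [289.1 325.2] [0.6523 0.1729 0.023 ] r 0.0336
tin [266.4 228.5] [ 0.7566 -0.2411  0.023 ] r 0.0345
```

View pics/w16.png

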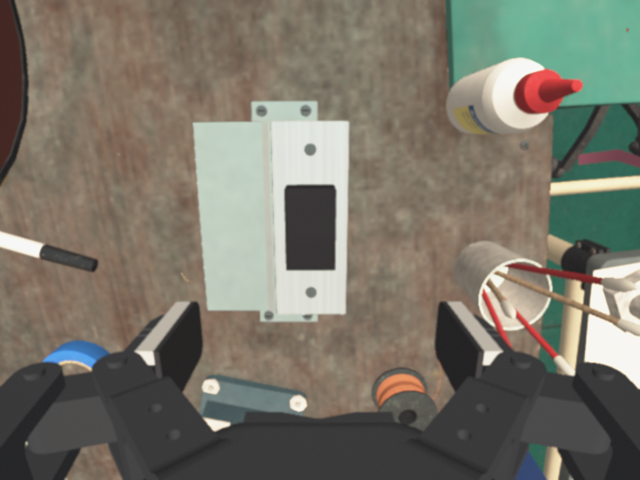

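```bash
python3 -c "
from h import *
f=shot('wrist');st();im=f['image']
print([T(q) for q in onz(f,[(272,121),(349,121),(346,314),(274,315)],.022)])
b=onz(f,[(285,185),(335,185),(336,270),(286,270)],.044);print([T(q) for q in b],T(b.mean(0)))
print([T(q) for q in onz(f,[(194,123),(207,310)],.014)])
"
```

```text
tcp [ 0.6038 -0.0638  0.173 ] tray [ 0.0295 -0.0024] yaw(z) -5.44 tilt [-0.0004  0.0001 -1.    ] F [ 0.61  0.52 -0.62] w 0.999 t 24.35
[array([-0.0007,  0.0747]), array([0.0526, 0.0746]), array([ 0.053 , -0.0707]), array([-0.0035, -0.0715])]
[array([0.0092, 0.0329]), array([0.0423, 0.0329]), array([ 0.0436, -0.0265]), array([ 0.0086, -0.0264])] [0.0259 0.0032]
[array([-0.0578,  0.0742]), array([-0.0587, -0.0711])]
```

```bash
python3 -c "
from h import *
f=shot('wrist');st();
print(onz(f,[(447,10),(447,100)],0))
f=shot('side');print(onz(f,[(262,300),(240,440)],0))
R,p,s=pose();print(go(.6206,.2835,.15),s['joint_pos'])
"
```

```text
tcp [ 0.6032 -0.0637  0.1718] tray [ 0.0288 -0.0023] yaw(z) -5.44 tilt [-0.0026  0.0006 -1.    ] F [-0.33 -0.33 -0.27] w 1.001 t 24.4
[[0.7099 0.083  0.    ]
 [0.7075 0.0206 0.    ]]
[[0.7316 0.0615 0.    ]
 [0.7218 0.459  0.    ]]
[-34.7241   2.1461  -1.5263] [-0.2278  0.0641  1.722  -0.      1.3591 -0.1329]
```

```bash
python3 -c "
from h import *
f=shot('side');h=cv2.cvtColor(f['image'],cv2.COLOR_RGB2HSV)
m=(h[...,0]>18)&(h[...,0]<30)&(h[...,1]>180)&(h[...,2]>120)
for s,c in blobs(m[:, :],20): print(s,c,onz(f,[c],.01)[0])
print(onz(f,[(412,270),(415,320),(425,400),(440,460)],0))
print(onz(f,[(412,270),(415,320),(425,400),(440,460)],.05))
cv2.imwrite('pics/s17.png',cv2.resize(f['image'][240:480,260:500],None,fx=2.5,fy=2.5,interpolation=2)[:,:,::-1])
"
```

```text
[313 201   8  15  95] [316.9684 208.2316] [ 0.6071 -0.3942  0.01  ]
[327 347  13  14 147] [333.0544 353.6939] [0.5489 0.245  0.01  ]
[[ 0.3298 -0.0813  0.    ]
 [ 0.3488  0.12    0.    ]
 [ 0.3596  0.3557  0.    ]
 [ 0.3515  0.4883  0.    ]]
[[ 0.3445 -0.0158  0.05  ]
 [ 0.3623  0.1729  0.05  ]
 [ 0.3725  0.3939  0.05  ]
 [ 0.3648  0.5182  0.05  ]]
```

View pics/s17.png

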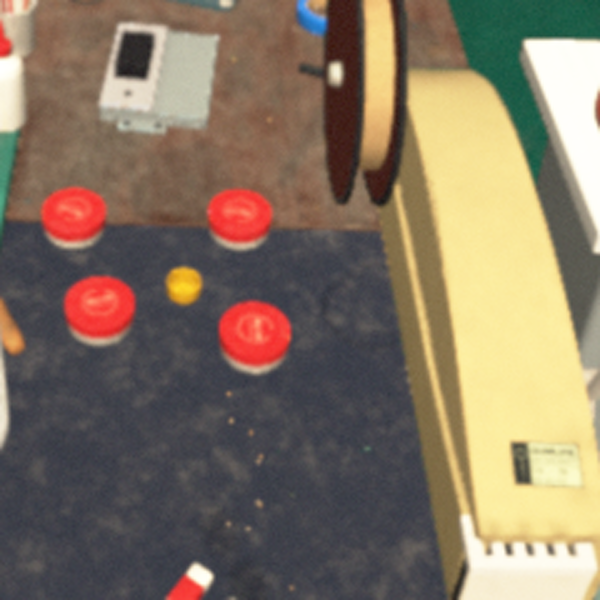

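```bash
python3 -c "
from h import *
f=shot('side')
for uv in ((355,180),(405,190),(440,178)):
  d=ray(f,[uv])[0]; t=(-.005+.04-f['c'][1])/d[1]; print(uv,f['c']+d*t)
"
```

```text
(355, 180) [0.5107 0.035  0.3332]
(405, 190) [0.3982 0.035  0.3117]
(440, 178) [0.3247 0.035  0.3437]
```

```bash
python3 -c "
from h import *
print(go(.4897,.3075,.22));st()"
```

```text
[-35.8762  -4.8071 -14.8172]
tcp [ 0.603  -0.0637  0.1712] tray [ 0.0286 -0.0023] yaw(z) -5.44 tilt [-0.0036  0.0008 -1.    ] F [-0.05  0.43 -0.43] w 0.997 t 24.55
```

>>> play_rows(
  slide=[
    [-3,-2.4,0],
    [-4.1,-2.4,-1.6],
    [-4.1,0,-1.6],
    [-4.1,0,-1.6],
    [-4.1,0,-2],
    [-4.1,0,-2],
    [-4.1,0,-2],
    [-4.1,0,-2],
    [-4.1,0,-2],
    [0,0,0],
    [0,0,0],
  ],
  yaw=[0,0,0,0,0,0,0,0,0,0,0],
  grip=[-1,-1,-1,-1,-1,-1,-1,-1,-1,-1,-1],
)

```text
time: 25.65
tool_pos: [0.4899, 0.307, 0.2202]
tool_rot: [0.476, -0.477, 0.523, -0.523]
contact_force: [0.1, 0.0, -0.6]
gripper_width: 0.997
```

```bash
python3 -c "
from h import *
f=shot('wrist','w18');st();tins(f);print(go(.4897,.3075,.07))"
```

```text
tcp [0.4905 0.3061 0.2204] tray [-0.1182  0.3552] yaw(z) -5.41 tilt [-0.0014 -0.0012 -1.    ] F [ 0.08 -0.74  0.01] w 0.998 t 25.7
tin [339.1 359.2] [0.4968 0.1695 0.023 ] r 0.0312
tin [469.8 230.5] [0.619  0.2835 0.023 ] r 0.0304
tin [316.8 217.1] [0.4886 0.3072 0.023 ] r 0.0299
[-0.1528 15.0369 -0.0703]
```

View pics/w18.png

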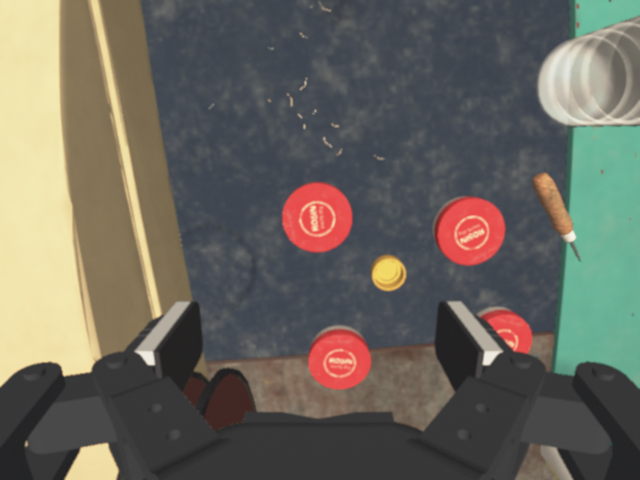

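>>> play_rows(
  slide=[
    [-0.1,4.5,-0.1],
    [0,4.5,0],
    [0,4.5,0],
    [0,2.5,0],
    [0,2,0],
    [0,2,0],
    [0,0,0],
    [0,0,0],
  ],
  yaw=[0,0,0,0,0,0,0,0],
  grip=[-1,-1,-1,-1,-1,-1,-1,-1],
)

```text
time: 26.5
tool_pos: [0.4902, 0.3063, 0.0213]
tool_rot: [0.475, -0.476, 0.524, -0.524]
contact_force: [-0.1, -0.9, 0.2]
gripper_width: 1.002
```

```bash
python3 -c "
from h import *
f=shot('wrist','w19');st();print(go(.489,.3074,.016))"
```

```text
tcp [0.4909 0.3069 0.0223] tray [-0.1179  0.3561] yaw(z) -5.52 tilt [ 0.0011  0.0004 -1.    ] F [0.52 0.24 0.63] w 0.998 t 26.55
[-0.0297  0.6322 -0.1948]
```

View pics/w19.png

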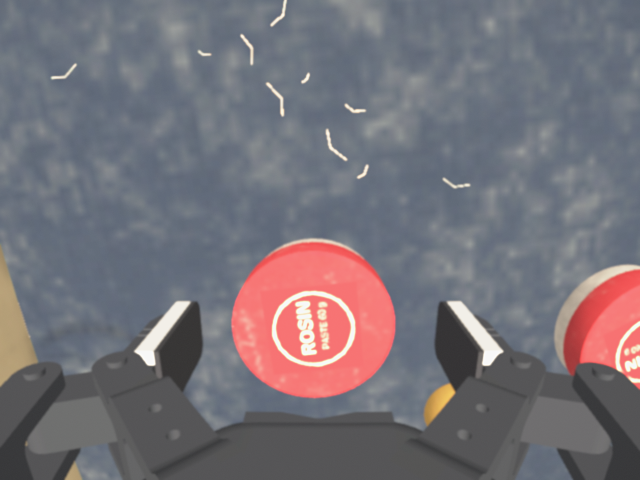

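>>> play_rows(
  slide=[
    [0,0.6,-0.15],
    [0,0,0],
    [0,0,0],
    [0,0,0],
    [0,0,0],
    [0,0,0],
    [0,0,0],
    [0,0,0],
    [0,0,0],
  ],
  yaw=[0,0,0,0,0,0,0,0,0],
  grip=[-1,-1,1,1,1,1,1,1,1],
)

```text
time: 27.45
tool_pos: [0.4891, 0.3081, 0.0165]
tool_rot: [-0.476, 0.475, -0.523, 0.523]
contact_force: [-0.5, -0.1, 5.4]
gripper_width: 0.659
```

>>> play_rows(
  slide=[
    [0,-1,0],
    [0,-2,0],
    [0,-2,0],
    [0,-2,0],
    [0,0,0],
    [0,0,0],
    [0,0,0],
    [0,0,0],
  ],
  yaw=[0,0,0,0,0,0,0,0],
  grip=[1,1,1,1,1,1,1,1],
)

```text
time: 28.25
tool_pos: [0.4873, 0.3071, 0.0837]
tool_rot: [0.475, -0.477, 0.523, -0.523]
contact_force: [-0.1, -0.2, -1.4]
gripper_width: 0.654
```

```bash
python3 -c "
from h import *
f=shot('wrist','w20');st();shot('side');st();f=shot('side');st();cv2.imwrite('pics/s20.png',cv2.resize(f['image'][200:440,240:480],None,fx=2.5,fy=2.5,interpolation=2)[:,:,::-1])"
```

```text
tcp [0.4875 0.3072 0.0839] tray [-0.1214  0.3561] yaw(z) -5.44 tilt [-0.0024 -0.0011 -1.    ] F [-1.27  0.22 -0.76] w 0.652 t 28.3
tcp [0.4877 0.3073 0.0842] tray [-0.1212  0.3562] yaw(z) -5.44 tilt [-0.0019 -0.0009 -1.    ] F [ 0.4  -0.29  0.07] w 0.654 t 28.35
tcp [0.4878 0.3074 0.0844] tray [-0.121   0.3563] yaw(z) -5.44 tilt [-0.0015 -0.0007 -1.    ] F [ 0.11 -0.48 -0.18] w 0.651 t 28.4
```

View pics/w20.png

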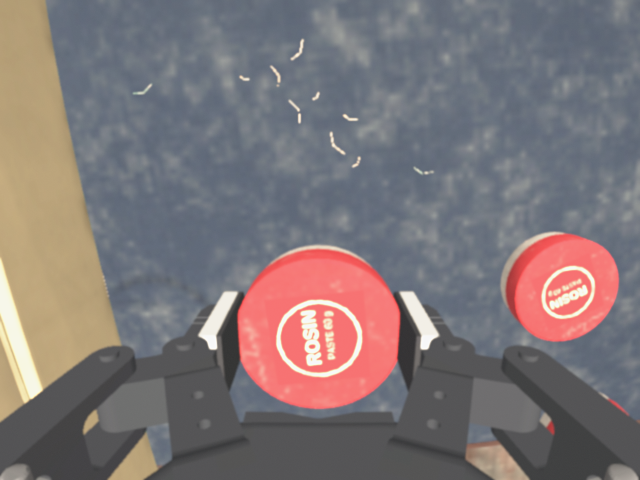

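View pics/s20.png

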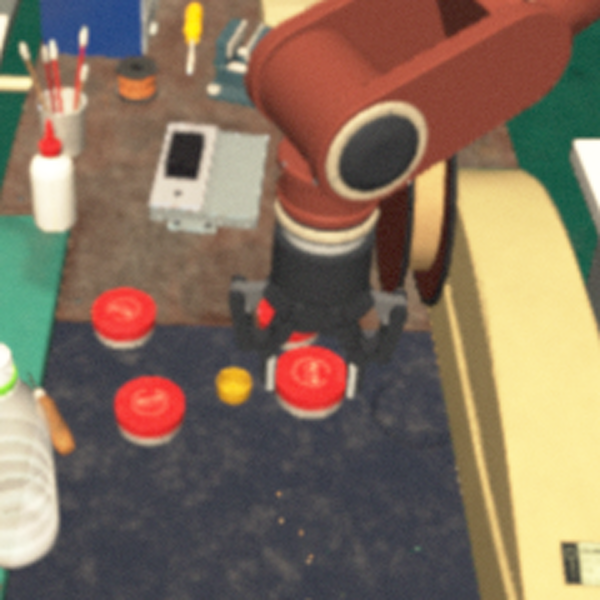

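>>> play_rows(
  slide=[
    [0,-4.5,1],
    [0,-4.5,2.5],
    [0,-4.5,2.5],
    [2,-4,2],
    [4.8,0,0],
    [4.8,0,0],
    [4.8,0,0],
    [4.8,0,0],
    [4.8,0,0],
    [4.8,0,0],
    [4.8,0,0],
    [4.8,0,0],
  ],
  yaw=[0,0,0,0,0,0,0,0,0,0,0,0],
  grip=[1,1,1,1,1,1,1,1,1,1,1,1],
)

```text
time: 29.6
tool_pos: [0.5276, -0.1038, 0.2576]
tool_rot: [-0.476, 0.476, -0.523, 0.523]
contact_force: [1.0, -0.6, 0.3]
gripper_width: 0.655
```

>>> play_rows(
  slide=[
    [4.8,0,0],
    [4.8,0,0],
    [4.8,0,0],
    [4.8,0,0],
    [4.8,0,-1],
    [4.8,0,-1.5],
    [4.8,0,-1.5],
    [0,0,0],
    [0,0,0],
  ],
  yaw=[0,0,0,0,0,0,0,0,0],
  grip=[1,1,1,1,1,1,1,1,1],
)

```text
time: 30.5
tool_pos: [0.4561, -0.4329, 0.257]
tool_rot: [0.475, -0.475, 0.524, -0.523]
contact_force: [0.3, 0.2, -1.8]
gripper_width: 0.654
```

```bash
python3 -c "
from h import *
st();f=shot('wrist','w21');st();f=shot('side','s21');tins(f,100)"
```

```text
tcp [ 0.4561 -0.4329  0.257 ] tray [-0.0828 -0.3838] yaw(z) -5.58 tilt [-0.0006  0.0014 -1.    ] F [ 0.27  0.24 -1.81] w 0.654 t 30.5
tcp [ 0.4567 -0.432   0.2573] tray [-0.0823 -0.3827] yaw(z) -5.47 tilt [-0.0004  0.0012 -1.    ] F [ 0.83  0.29 -0.49] w 0.659 t 30.55
tin [299.5 362.3] [0.6207 0.284  0.023 ] r 0.0331
tin [355.4 325.7] [0.4976 0.1684 0.023 ] r 0.0342
tin [289.1 325.2] [0.6522 0.1728 0.023 ] r 0.0337
tin [265.9 228.4] [ 0.7584 -0.2414  0.023 ] r 0.0341
```

View pics/w21.png

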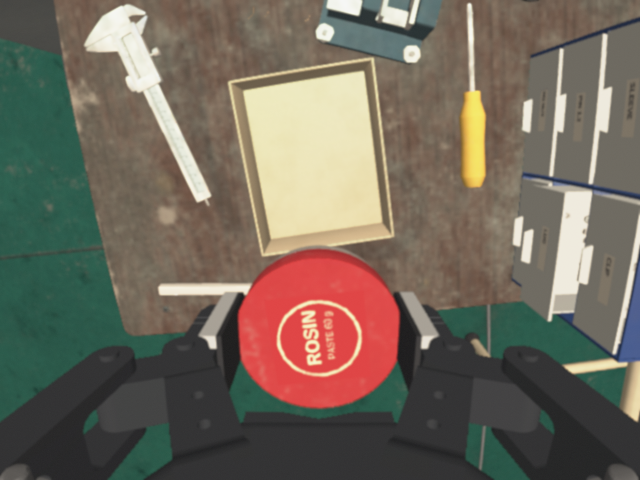

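```bash
python3 -c "
from h import *
f=shot('wrist');st()
c=onz(f,[(229,83),(373,58),(393,236),(263,255)],.056);print(c,c.mean(0),[np.linalg.norm(c[i]-c[(i+1)%4]) for i in range(4)])
d=c[0]+c[1]-c[2]-c[3];print('yaw',np.degrees(np.arctan2(-d[0],d[1])))
e=c[1]+c[2]-c[0]-c[3];print(np.degrees(np.arctan2(e[1],e[0])))
print(onz(f,[(412,55),(325,33)],.01))"
```

```text
tcp [ 0.4573 -0.431   0.2576] tray [-0.0817 -0.3817] yaw(z) -5.36 tilt [-0.0001  0.0006 -1.    ] F [0.22 1.25 0.39] w 0.651 t 30.65
[[ 0.3965 -0.3161  0.056 ]
 [ 0.5121 -0.3083  0.056 ]
 [ 0.5203 -0.4544  0.056 ]
 [ 0.4056 -0.4609  0.056 ]] [ 0.4586 -0.3849  0.056 ] [np.float64(0.11587273376462624), np.float64(0.14631632204743328), np.float64(0.11487160943873158), np.float64(0.1450829811659381)]
yaw 3.3999964744023514
3.5526276112999793
[[ 0.5541 -0.3007  0.01  ]
 [ 0.4779 -0.2756  0.01  ]]
```

>>> play_rows(
  slide=[
    [0,0,0],
    [-1,0,0.3],
    [0,4.5,0],
    [0,4.5,0],
    [0,4.5,0],
    [0,4,0],
    [0,0,0],
    [0,0,0],
  ],
  yaw=[-8.3,0,0,0,0,0,0,0],
  grip=[1,1,1,1,1,1,1,1],
)

```text
time: 31.45
tool_pos: [0.4598, -0.4208, 0.0831]
tool_rot: [0.512, -0.512, 0.488, -0.487]
contact_force: [0.7, -0.2, 0.6]
gripper_width: 0.652
```

```bash
python3 -c "
from h import *
st();print(go(.4608,-.4205,.03));f=shot('wrist','w22')"
```

```text
tcp [ 0.4598 -0.4208  0.0831] tray [-0.0803 -0.3714] yaw(z) 2.85 tilt [-0.0006  0.0009 -1.    ] F [ 0.67 -0.19  0.57] w 0.652 t 31.45
[-0.0235  5.3067  0.1068]
```

View pics/w22.png

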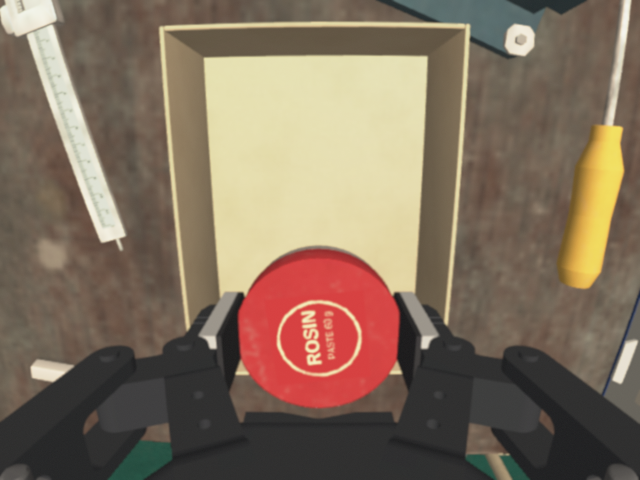

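>>> play_rows(
  slide=[
    [0,2,0.1],
    [0,2,0],
    [0,1.4,0],
    [0,0,0],
    [0,0,0],
    [0,0,0],
    [0,0,0],
    [0,-2,0],
    [0,-3,0],
    [0,-4,0],
    [0,0,0],
  ],
  yaw=[0,0,0,0,0,0,0,0,0,0,0],
  grip=[1,1,1,1,-0.65,-0.65,-0.65,-0.65,-0.65,-0.65,-0.65],
)

```text
time: 32.6
tool_pos: [0.4634, -0.4255, 0.1271]
tool_rot: [-0.512, 0.513, -0.483, 0.492]
contact_force: [0.9, -0.9, 0.4]
gripper_width: 0.826
```

```bash
python3 -c "
from h import *
st();f=shot('wrist','w23')"
```

```text
tcp [ 0.4634 -0.4255  0.1271] tray [-0.0762 -0.3757] yaw(z) 2.86 tilt [ 0.0088 -0.0103 -0.9999] F [ 0.94 -0.91  0.43] w 0.826 t 32.6
```

View pics/w23.png

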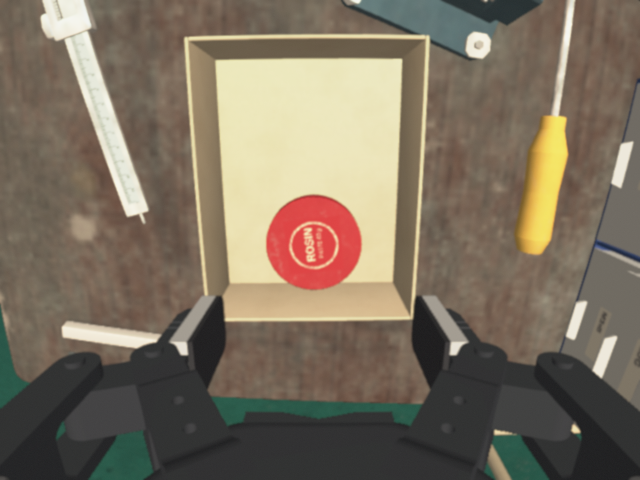

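>>> play_rows(
  slide=[
    [0,-4.5,0],
    [-2,-4.5,2],
    [-4.2,-3,2.4],
    [-4.2,0,2.4],
    [-4.2,0,2.4],
    [-4.2,0,2.4],
    [-4.2,0,2.4],
    [-4.7,0,1.2],
    [-4.7,0,1],
    [-4.7,0,1],
    [-4.7,0,1],
    [-4.7,0,1],
  ],
  yaw=[0,0,0,0,0,0,0,0,0,0,0,0],
  grip=[-1,-1,-1,-1,-1,-1,-1,-1,-1,-1,-1,-1],
)

```text
time: 33.85
tool_pos: [0.6247, 0.0475, 0.2315]
tool_rot: [-0.512, 0.513, -0.488, 0.487]
contact_force: [0.2, -0.5, -0.1]
gripper_width: 0.998
```

```bash
python3 -c "
from h import *
st();tins(shot('side'),100);print(go(.6207,.284))"
```

```text
tcp [0.6247 0.0475 0.2315] tray [0.0397 0.1105] yaw(z) 2.85 tilt [-0.0013 -0.     -1.    ] F [ 0.2  -0.46 -0.06] w 0.998 t 33.85
tin [299.6 362.3] [0.6206 0.284  0.023 ] r 0.0331
tin [355.4 325.7] [0.4976 0.1682 0.023 ] r 0.0342
tin [289.  325.2] [0.6524 0.1729 0.023 ] r 0.0336
tin [266.1 228.3] [ 0.7577 -0.2419  0.023 ] r 0.0347
[-22.9503   0.128    0.8508]
```

>>> play_rows(
  slide=[
    [-4,0,1],
    [-4,0,1],
    [-2,0,0],
    [0,0,0],
    [0,0,0],
    [0,0,0],
    [0,0,0],
    [0,0,0],
    [0,0,0],
    [0,0,0],
    [0,0,0],
    [0,0,0],
  ],
  yaw=[0,0,8.2,8.2,8.2,8.2,8.2,8.2,8.2,8.2,8.2,0],
  grip=[-1,-1,-1,-1,-1,-1,-1,-1,-1,-1,-1,-1],
)

```text
time: 35.1
tool_pos: [0.6397, 0.1462, 0.2314]
tool_rot: [0.117, -0.118, 0.697, -0.697]
contact_force: [-0.4, -0.6, -0.2]
gripper_width: 1.002
```

```bash
python3 -c "
from h import *
f=shot('wrist','w24');st();tins(f);print(go(.652,.1732,.016))"
```

```text
tcp [0.6397 0.1462 0.2316] tray [0.0454 0.2101] yaw(z) -70.79 tilt [-0.0015 -0.0002 -1.    ] F [-0.2  -0.08  0.24] w 0.995 t 35.15
tin [253.  342.1] [0.5007 0.1655 0.023 ] r 0.0308
tin [298.3 190.6] [0.6532 0.17   0.023 ] r 0.0297
tin [167.  183.3] [0.6225 0.2798 0.023 ] r 0.0303
[-2.0795 21.5532 -2.1431]
```

View pics/w24.png

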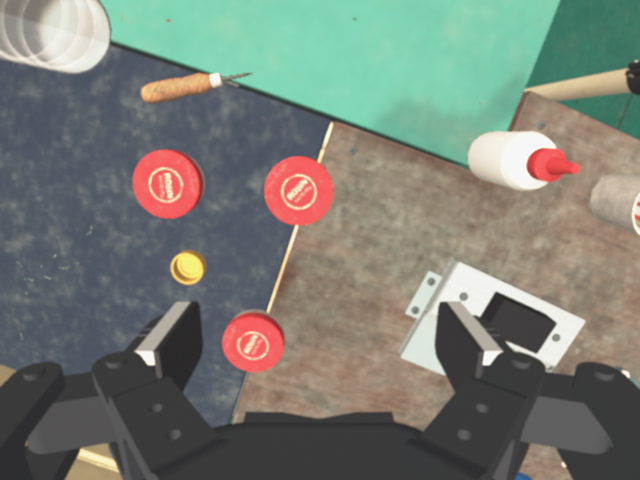

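>>> play_rows(
  slide=[
    [-2,4.5,-2],
    [0,4.5,0],
    [0,4.5,0],
    [0,3,0],
    [0,2,0],
    [0,2,0],
    [0,0,0],
    [0,0,0],
  ],
  yaw=[0,0,0,0,0,0,0,0],
  grip=[-1,-1,-1,-1,-1,-1,-1,-1],
)

```text
time: 35.95
tool_pos: [0.6514, 0.1702, 0.0299]
tool_rot: [0.117, -0.118, 0.697, -0.697]
contact_force: [1.1, 0.1, 0.8]
gripper_width: 1.003
```

```bash
python3 -c "
from h import *
f=shot('wrist','w25');st();print(go(.6525,.172,.016))"
```

```text
tcp [0.6524 0.1704 0.0312] tray [0.0557 0.2354] yaw(z) -70.87 tilt [ 0.0013  0.0002 -1.    ] F [0.33 0.54 0.59] w 0.999 t 36.0
[-0.062   1.522  -0.1491]
```

View pics/w25.png

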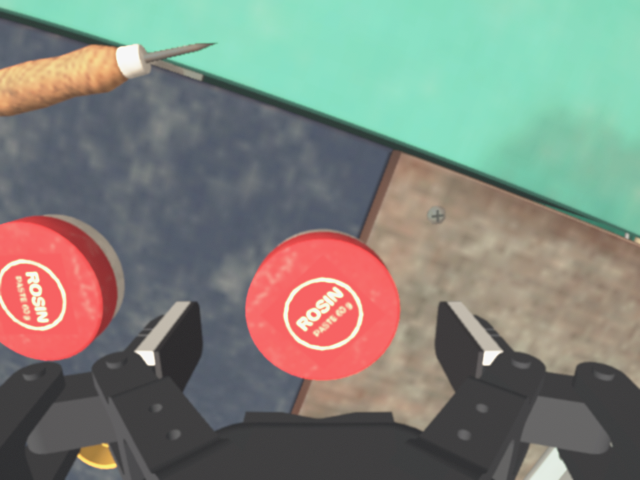

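>>> play_rows(
  slide=[
    [-0.1,0,0],
    [0,0,0],
    [0,0.7,0],
    [0,0.7,0],
    [0,0,0],
    [0,0,0],
    [0,0,0],
    [0,0,0],
    [0,0,0],
    [0,0,0],
    [0,0,0],
  ],
  yaw=[0,0,0,0,0,0,0,0,0,0,0],
  grip=[-0.75,-0.75,-0.75,-0.75,-0.75,1,1,1,1,1,1],
)

```text
time: 37.1
tool_pos: [0.653, 0.1706, 0.0165]
tool_rot: [-0.117, 0.117, -0.697, 0.697]
contact_force: [0.5, -1.5, 0.5]
gripper_width: 0.661
```

>>> play_rows(
  slide=[
    [0,-1,0],
    [0,-2,0],
    [0,-2,0],
    [0,-2,0],
    [0,0,0],
    [0,0,0],
    [0,0,0],
    [0,0,0],
  ],
  yaw=[0,0,0,0,0,0,0,0],
  grip=[1,1,1,1,1,1,1,1],
)

```text
time: 37.9
tool_pos: [0.6513, 0.1705, 0.084]
tool_rot: [0.116, -0.118, 0.697, -0.697]
contact_force: [-0.6, 0.4, -5.4]
gripper_width: 0.657
```

```bash
python3 -c "
from h import *
f=shot('wrist','w26')
F=[]
for i in range(6):
  F.append(readout.state()['contact_force'][2]); cams.grab_frame('side')
print(np.mean(F),F);st()"
```

```text
-4.85399756086143 [np.float64(-4.779297473894203), np.float64(-4.820018694268006), np.float64(-4.317124934745724), np.float64(-4.979135694496218), np.float64(-4.958754286619354), np.float64(-5.269654281145077)]
tcp [0.6526 0.1707 0.086 ] tray [0.056  0.2357] yaw(z) -70.94 tilt [-0.0002  0.     -1.    ] F [-0.61  0.24 -5.6 ] w 0.655 t 38.25
```

View pics/w26.png

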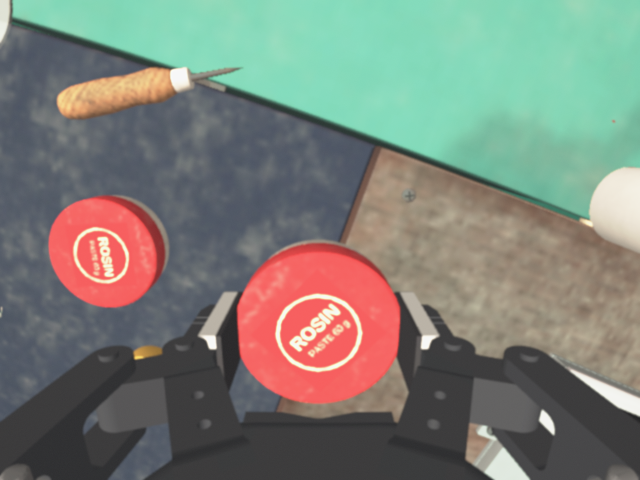

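```bash
python3 -c "
from h import *
f=shot('wrist');R,p,s=pose();M=f['mount']
u=cv2.undistortPoints(np.array([[[319,322.]],[[236,322]],[[402,322]]]),f['mtx'],f['dist']).reshape(-1,2)
d=np.c_[u,np.ones(3)]@M[:3,:3].T; print((M[:3,3]+d*((-.0065-M[1,3])/d[:,1])[:,None])*1000)
x,y=W(.030,.0005);print(x,y,go(x,y))"
```

```text
[[ -4.4864  -6.5     -0.6985]
 [ -4.3725  -6.5    -29.4494]
 [ -4.3691  -6.5     28.066 ]]
0.6046135587644699 -0.06103002189788123 [12.1071 -0.0002 20.3331]
```

>>> play_rows(
  slide=[
    [0,-3,0],
    [0,-4,0],
    [1.25,-3,2],
    [1.6,0,2.6],
    [1.6,0,2.6],
    [1.6,0,2.6],
    [1.6,0,2.6],
    [1.6,0,2.6],
    [1.6,0,2.6],
    [1.6,0,2.7],
    [0,0,0],
    [0,0,0],
  ],
  yaw=[0,0,0,0,0,0,0,0,0,0,0,0],
  grip=[1,1,1,1,1,1,1,1,1,1,1,1],
)

```text
time: 39.5
tool_pos: [0.6012, -0.0624, 0.1864]
tool_rot: [0.117, -0.116, 0.698, -0.697]
contact_force: [0.2, 0.2, -4.4]
gripper_width: 0.655
```

```bash
python3 -c "
from h import *
f=shot('wrist','w27');st();x,y=W(.030,.0005);print(go(x,y,.062)+[.35,0,0])"
```

```text
tcp [ 0.6013 -0.0617  0.1863] tray [ 0.0268 -0.0004] yaw(z) -70.96 tilt [ 0.0003  0.0005 -1.    ] F [ 0.32 -0.36 -5.19] w 0.652 t 39.55
[ 0.0202 12.4297  0.053 ]
```

View pics/w27.png

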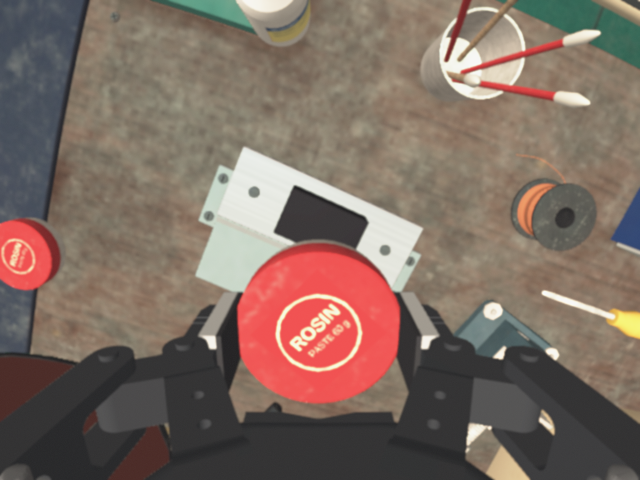

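Check the cover from here, then lower.

```bash
python3 -c "
from h import *
f=shot('wrist');
c=onz(f,[(243,147),(421,229)],.022);print('plate far corners',[T(q) for q in c])
print('block far corners',[T(q) for q in onz(f,[(295,187),(367,219)],.044)])
print('holes',[T(q) for q in onz(f,[(254,192),(385,250)],.022)])"
```

```text
plate far corners [array([0.0573, 0.0749]), array([ 0.0568, -0.0727])]
block far corners [array([0.0492, 0.0284]), array([ 0.0495, -0.0268])]
holes [array([0.03 , 0.055]), array([ 0.0303, -0.0549])]
```

>>> play_rows(
  slide=[
    [0,4,0.05],
    [0,4,0],
    [0,2,0],
    [0,1,0],
    [0,0,0],
    [0,0,0],
    [0,0,0],
  ],
  yaw=[0,0,0,0,0,0,0],
  grip=[1,1,1,1,1,1,1],
)

```text
time: 40.3
tool_pos: [0.6032, -0.0625, 0.0786]
tool_rot: [-0.119, 0.116, -0.697, 0.698]
contact_force: [0.8, 0.2, -4.8]
gripper_width: 0.654
```

```bash
python3 -c "
from h import *
st();x,y=W(.030,.0005);print(go(x,y,.0605)+[.35,0,0])
f=shot('side','s28');cv2.imwrite('pics/s28.png',cv2.resize(f['image'][180:320,250:430],None,fx=4,fy=4,interpolation=2)[:,:,::-1])"
```

```text
tcp [ 0.6032 -0.0625  0.0786] tray [ 0.0287 -0.0011] yaw(z) -70.92 tilt [ 0.0041 -0.0009 -1.    ] F [ 0.84  0.16 -4.84] w 0.654 t 40.3
[ 0.1738  1.8131 -0.0927]
```

View pics/s28.png

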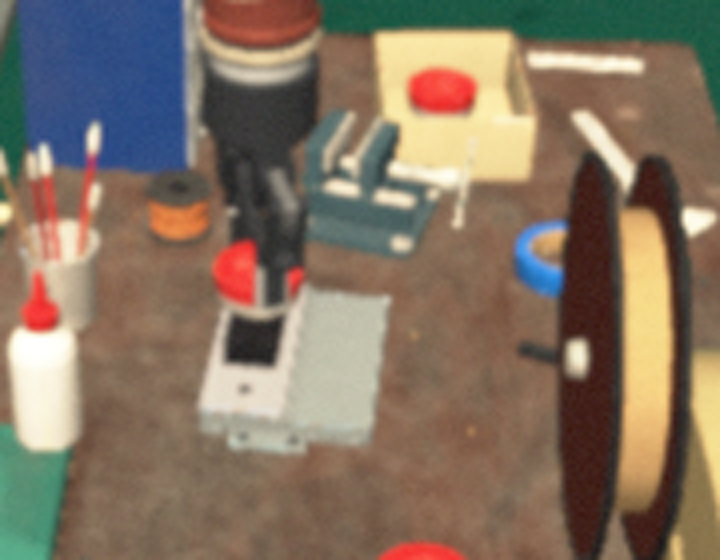

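>>> play_rows(
  slide=[
    [0.1,0.6,-0.05],
    [0,0.5,0],
    [0,0.2,0],
    [0,0.2,0],
    [0,0.1,0],
    [0,0,0],
    [0,0,0],
  ],
  yaw=[0,0,0,0,0,0,0],
  grip=[1,1,1,1,1,1,1],
)

```text
time: 41.05
tool_pos: [0.6005, -0.0622, 0.0603]
tool_rot: [-0.117, 0.117, -0.697, 0.697]
contact_force: [0.6, -0.3, -4.2]
gripper_width: 0.657
```

```bash
python3 -c "
from h import *
st();x,y=W(.030,.0005);print(go(x,y,.0605)+[.35,0,0])"
```

```text
tcp [ 0.6005 -0.0622  0.0603] tray [ 0.026  -0.0011] yaw(z) -70.94 tilt [ 0.0005 -0.0001 -1.    ] F [ 0.61 -0.25 -4.2 ] w 0.657 t 41.05
[-0.0765 -0.0243  0.0207]
```

Continue until contact.

>>> play_rows(
  slide=[
    [0,0.05,0],
    [0,0.05,0],
    [0,0.05,0],
    [0,0,0],
  ],
  yaw=[0,0,0,0],
  grip=[1,1,1,1],
)

```text
time: 41.45
tool_pos: [0.6006, -0.0622, 0.0602]
tool_rot: [-0.117, 0.117, -0.697, 0.697]
contact_force: [-5.8, 1.1, 6.5]
gripper_width: 0.651
```

>>> play_rows(
  slide=[
    [0,0.05,0],
    [0,0.05,0],
    [0,0,0],
  ],
  yaw=[0,0,0],
  grip=[1,1,1],
)

```text
time: 41.75
tool_pos: [0.6006, -0.0622, 0.0601]
tool_rot: [-0.117, 0.117, -0.697, 0.697]
contact_force: [-8.9, 1.7, 11.4]
gripper_width: 0.655
```

>>> play_rows(
  slide=[
    [0,-0.12,0],
    [0,0,0],
    [0,0,0],
    [0,0,0],
    [0,0,0],
    [0,0,0],
    [0,-1,0],
    [0,-3,0],
    [0,-4,0],
    [0,-4,0],
    [0,0,0],
  ],
  yaw=[0,0,0,0,0,0,0,0,0,0,0],
  grip=[1,1,-1,-1,-1,-1,-1,-1,-1,-1,-1],
)

```text
time: 42.85
tool_pos: [0.6046, -0.0631, 0.1879]
tool_rot: [-0.122, 0.112, -0.695, 0.699]
contact_force: [1.1, -0.2, 0.6]
gripper_width: 1.0
```

```bash
python3 -c "
from h import *
f=shot('side');f=shot('wrist','w29');st();tins(f,300,.067)
f=shot('side','s29');tins(f,100);cv2.imwrite('pics/s29.png',cv2.resize(f['image'][180:320,250:430],None,fx=4,fy=4,interpolation=2)[:,:,::-1])"
```

```text
tcp [ 0.6014 -0.0624  0.1813] tray [ 0.0269 -0.0012] yaw(z) -70.94 tilt [ 0.004  -0.0009 -1.    ] F [-0.03 -0.28  0.35] w 1.004 t 42.95
tin [ 17.4 258.2] [0.5247 0.1309 0.067 ] r 0.0256
tin [315.6 242.5] [ 0.6025 -0.0607  0.067 ] r 0.0294
tin [299.6 362.2] [0.6206 0.2839 0.023 ] r 0.0332
tin [355.5 325.7] [0.4975 0.1684 0.023 ] r 0.0342
tin [266.3 228.6] [ 0.757  -0.2404  0.023 ] r 0.0354
```

View pics/s29.png

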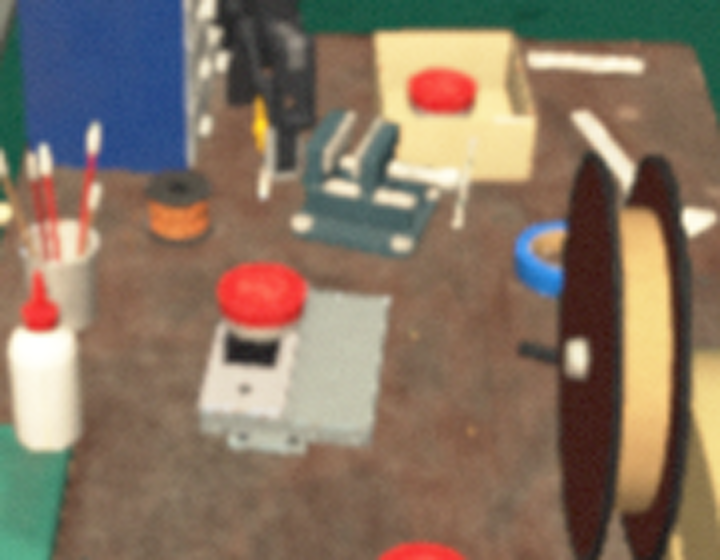

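View pics/w29.png

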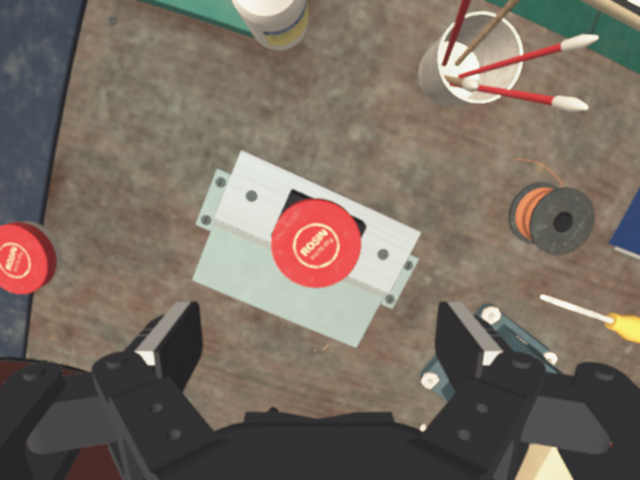

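>>> play_rows(
  slide=[
    [0,-3,0],
    [-1.6,0,-4],
    [-1.6,0,-4],
    [-1.6,0,-4],
    [-1.6,0,-4],
    [-1.6,0,-4],
    [-1.6,0,-4],
    [-1.6,0,-4],
    [-1.6,0,-4],
    [0,0,0],
    [0,0,0],
  ],
  yaw=[0,0,0,0,0,0,0,0,0,0,0],
  grip=[-1,-1,-1,-1,-1,-1,-1,-1,-1,-1,-1],
)

```text
time: 44.1
tool_pos: [0.6156, 0.2827, 0.2063]
tool_rot: [-0.116, 0.119, -0.697, 0.698]
contact_force: [-0.2, -1.0, -0.2]
gripper_width: 1.004
```

```bash
python3 -c "
from h import *
f=shot('wrist');f=shot('wrist','w30');st();tins(f);print(go(.6203,.2835,.016))"
```

```text
tcp [0.6162 0.2812 0.2072] tray [0.0093 0.3423] yaw(z) -70.97 tilt [-0.0026 -0.0013 -1.    ] F [-0.37 -0.53 -0.62] w 1.001 t 44.2
tin [394.5 375.2] [0.5006 0.1683 0.023 ] r 0.0312
tin [321.5 212.6] [0.622  0.2819 0.023 ] r 0.0298
[-0.5163 19.1207 -0.0959]
```

View pics/w30.png

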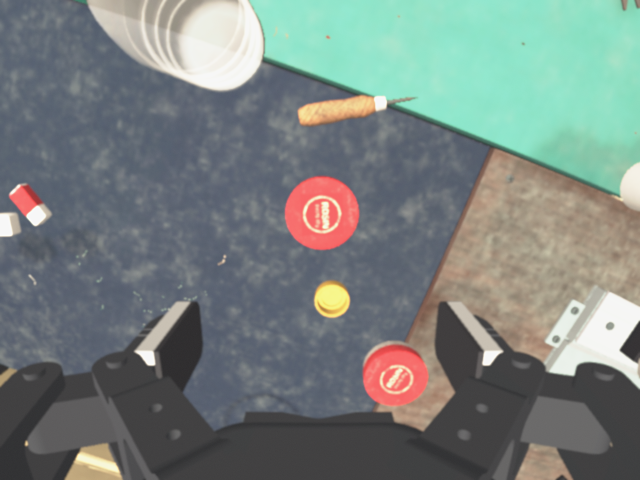

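>>> play_rows(
  slide=[
    [-0.55,4.5,0],
    [0,4.5,0],
    [0,4.5,0],
    [0,2.5,0],
    [0,1.8,0],
    [0,1.1,0],
    [0,0,0],
    [0,0,0],
  ],
  yaw=[0,0,0,0,0,0,0,0],
  grip=[-1,-1,-1,-1,-1,-1,-1,-1],
)

```text
time: 45.0
tool_pos: [0.6232, 0.284, 0.0216]
tool_rot: [0.118, -0.116, 0.697, -0.697]
contact_force: [1.0, -1.0, -0.3]
gripper_width: 0.996
```

```bash
python3 -c "
from h import *
f=shot('wrist','w31');st();print(go(.6205,.283,.016))"
```

```text
tcp [0.6236 0.2842 0.0221] tray [0.0163 0.346 ] yaw(z) -70.95 tilt [ 0.0034  0.0011 -1.    ] F [-0.2  -0.36 -0.75] w 0.998 t 45.05
[0.3324 0.6122 0.0152]
```

View pics/w31.png

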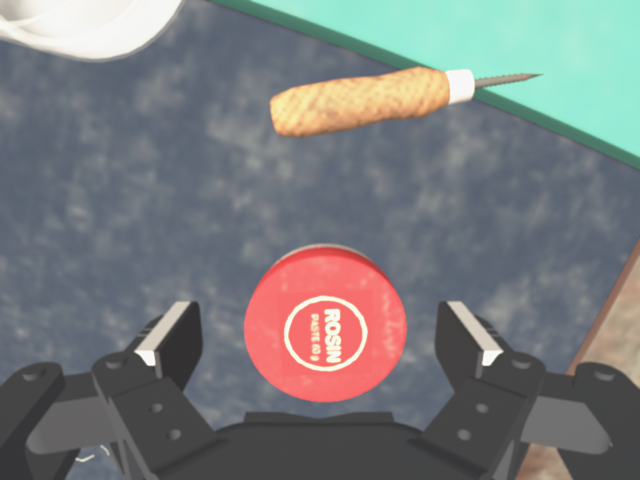

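>>> play_rows(
  slide=[
    [0.1,0.6,0.1],
    [0,0,0],
    [0,0,0],
    [0,0,0],
    [0,0,0],
    [0,0,0],
    [0,0,0],
    [0,0,0],
    [0,0,0],
  ],
  yaw=[0,0,0,0,0,0,0,0,0],
  grip=[-1,-1,1,1,1,1,1,1,1],
)

```text
time: 45.95
tool_pos: [0.6221, 0.2829, 0.0149]
tool_rot: [0.118, -0.116, 0.697, -0.697]
contact_force: [0.4, 0.0, 5.4]
gripper_width: 0.662
```

>>> play_rows(
  slide=[
    [0,-1,0],
    [0,-3,0],
    [0,-4,0],
    [0,-4.5,0],
    [0,-4.5,0],
    [0,-4,0],
    [0,0,0],
    [0,0,0],
    [0,0,0],
  ],
  yaw=[0,0,0,0,0,0,0,0,0],
  grip=[1,1,1,1,1,1,1,1,1],
)

```text
time: 46.85
tool_pos: [0.6201, 0.2822, 0.2214]
tool_rot: [-0.116, 0.119, -0.697, 0.698]
contact_force: [-0.6, -0.0, -0.3]
gripper_width: 0.662
```

```bash
python3 -c "
from h import *
F=[]
for i in range(6):
  F.append(readout.state()['contact_force'][2]); cams.grab_frame('side')
print(np.mean(F));st();shot('wrist','w32')"
```

```text
-0.7971322915206162
tcp [0.6209 0.2824 0.2225] tray [0.0139 0.344 ] yaw(z) -70.94 tilt [-0.0021 -0.0007 -1.    ] F [ 0.32 -0.56 -1.88] w 0.658 t 47.15
```

View pics/w32.png

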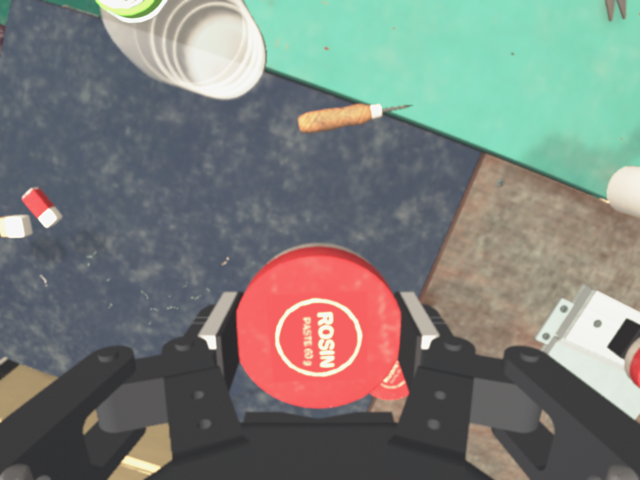

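>>> play_rows(
  slide=[
    [0,0,0],
    [0,0,0],
    [0,0,0],
    [0,0,0],
    [0,0,0],
    [0,0,0],
    [0,0,0],
    [0,0,0],
    [0,0,0],
    [4,0,0],
    [4.5,0,0],
    [4.5,0,0],
  ],
  yaw=[-8.3,-8.3,-8.3,-8.3,-8.3,-8.2,-8.2,-8.2,-8.2,0,0,0],
  grip=[1,1,1,1,1,1,1,1,1,1,1,1],
)

```text
time: 48.4
tool_pos: [0.6289, 0.1518, 0.2238]
tool_rot: [-0.515, 0.515, -0.485, 0.485]
contact_force: [1.0, 0.2, -0.2]
gripper_width: 0.657
```

>>> play_rows(
  slide=[
    [4.7,0,0],
    [4.7,0,0],
    [4.7,0,0],
    [4.7,0,-0.5],
    [4.7,0,-1.5],
    [4.7,0,-2.5],
    [4.7,0,-2.5],
    [4.7,0,-2.5],
    [4.7,0,-2.5],
    [4.7,0,-2.5],
    [3,0,-2.5],
    [0,0,0],
  ],
  yaw=[0,0,0,0,0,0,0,0,0,0,0,0],
  grip=[1,1,1,1,1,1,1,1,1,1,1,1],
)

```text
time: 49.6
tool_pos: [0.4928, -0.3453, 0.2238]
tool_rot: [-0.512, 0.514, -0.487, 0.487]
contact_force: [0.5, 0.0, -1.3]
gripper_width: 0.661
```

```bash
python3 -c "
from h import *
f=shot('wrist');st();print(go(.4564,-.350,.09));shot('wrist','w33')"
```

```text
tcp [ 0.4941 -0.3433  0.2238] tray [-0.0534 -0.291 ] yaw(z) 3.13 tilt [-0.0001  0.0002 -1.    ] F [ 0.27  0.49 -1.4 ] w 0.66 t 49.65
[ 0.4627 13.3813 -3.8015]
```

View pics/w33.png

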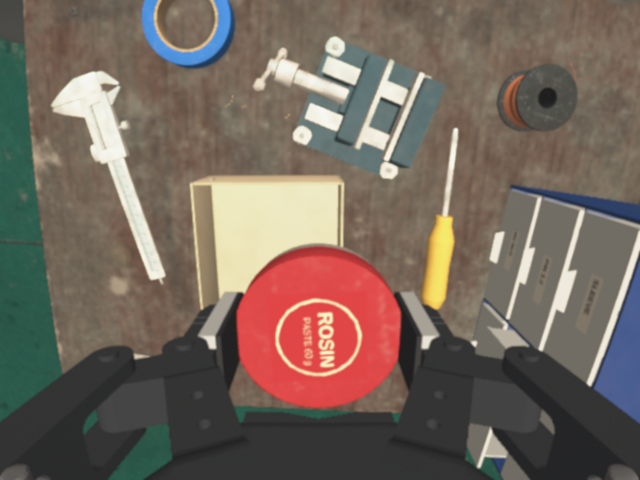

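>>> play_rows(
  slide=[
    [0.2,0,-2],
    [0.2,2,-1.8],
    [0,4,0],
    [0,4,0],
    [0,3.3,0],
    [0,0,0],
    [0,0,0],
  ],
  yaw=[0,0,0,0,0,0,0],
  grip=[1,1,1,1,1,1,1],
)

```text
time: 50.4
tool_pos: [0.4583, -0.3468, 0.0911]
tool_rot: [0.515, -0.515, 0.485, -0.484]
contact_force: [-0.1, -0.3, -0.7]
gripper_width: 0.654
```

```bash
python3 -c "
from h import *
f=shot('wrist');st();print(go(.4564,-.350,.032));shot('wrist','w34')"
```

```text
tcp [ 0.4592 -0.3479  0.0928] tray [-0.0878 -0.2988] yaw(z) 3.44 tilt [ 0.002  -0.0018 -1.    ] F [ 0.61 -0.43  0.35] w 0.655 t 50.45
[ 0.184   6.0827 -0.3003]
```

View pics/w34.png

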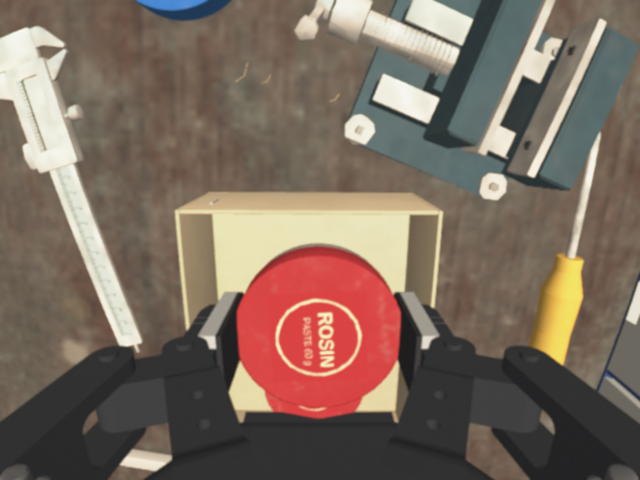

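>>> play_rows(
  slide=[
    [0.1,2,-0.3],
    [0,2,0],
    [0,1.9,0],
    [0,0,0],
    [0,0,0],
    [0,0,0],
    [0,0,0],
    [0,-2,0],
    [0,-3,0],
    [0,-4,0],
    [0,0,0],
  ],
  yaw=[0,0,0,0,0,0,0,0,0,0,0],
  grip=[1,1,1,1,-0.65,-0.65,-0.65,-0.65,-0.65,-0.65,-0.65],
)

```text
time: 51.6
tool_pos: [0.4582, -0.3523, 0.1301]
tool_rot: [-0.514, 0.515, -0.48, 0.49]
contact_force: [0.5, -0.8, 0.9]
gripper_width: 0.826
```

```bash
python3 -c "
from h import *
f=shot('wrist');st();f=shot('wrist','w35');tins(f,300,.025);f=shot('side');tins(f,100)"
```

```text
tcp [ 0.457  -0.3512  0.1272] tray [-0.0896 -0.3023] yaw(z) 3.36 tilt [ 0.0067 -0.0067 -1.    ] F [-0.42  0.44 -0.11] w 0.821 t 51.65
tin [317.1 347.2] [ 0.4612 -0.4199  0.025 ] r 0.0303
tin [315.4 242.6] [ 0.456  -0.3481  0.025 ] r 0.0292
tin [355.4 325.7] [0.4976 0.1685 0.023 ] r 0.0343
tin [596.9  26.8] [-2.332  -4.5285  0.023 ] r 2.3888
```

View pics/w35.png

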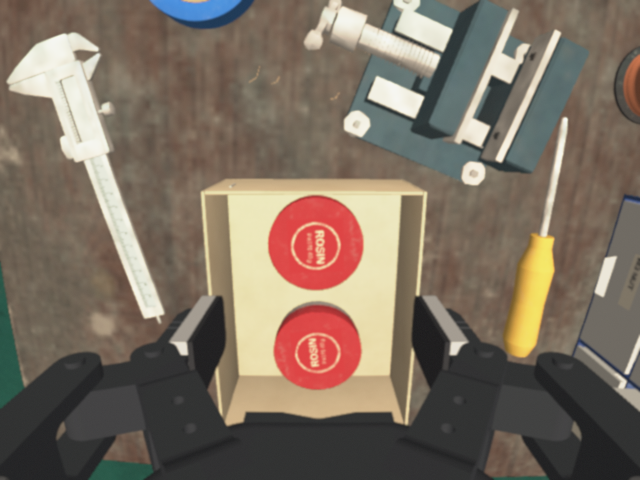

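>>> play_rows(
  slide=[
    [0,-4.5,0],
    [-2,-4.5,2],
    [-4.4,-1,2.4],
    [-4.4,0,2.5],
    [-4.4,0,2.5],
    [-4.4,0,2.5],
    [-4.4,0,2],
    [-4.6,0,0],
    [-4.6,0,0],
    [-4.6,0,0],
    [-4.6,0,0],
    [-4.6,0,0],
  ],
  yaw=[0,0,0,0,0,0,0,0,0,0,0,0],
  grip=[-0.7,-0.7,-0.7,-0.7,-0.7,-0.7,-0.7,-0.7,-0.7,-0.7,-0.7,-0.7],
)

```text
time: 52.95
tool_pos: [0.5623, 0.1263, 0.217]
tool_rot: [-0.514, 0.515, -0.486, 0.484]
contact_force: [1.5, -1.2, 0.8]
gripper_width: 0.848
```

>>> play_rows(
  slide=[
    [-3.5,0,0],
    [0,0,0],
    [0,0,0],
  ],
  yaw=[0,0,0],
  grip=[-0.7,-0.7,-0.7],
)

```text
time: 53.25
tool_pos: [0.5606, 0.1599, 0.2173]
tool_rot: [-0.514, 0.516, -0.485, 0.484]
contact_force: [0.1, -0.4, 0.1]
gripper_width: 0.847
```

```bash
python3 -c "
from h import *
f=shot('wrist');f=shot('wrist','w36');st();tins(f);print(go(.4975,.1687,.2));tins(shot('side'),100)"
```

```text
tcp [0.5612 0.1586 0.2179] tray [-0.034  0.215] yaw(z) 3.32 tilt [-0.0019 -0.0007 -1.    ] F [-0.55 -1.24  0.25] w 0.85 t 53.35
tin [243.1 204.6] [0.4974 0.1667 0.023 ] r 0.03
[-1.3793  1.7979 -6.2926]
tin [355.4 325.7] [0.4975 0.1685 0.023 ] r 0.0342
tin [266.1 228.6] [ 0.7576 -0.2406  0.023 ] r 0.0352
```

View pics/w36.png

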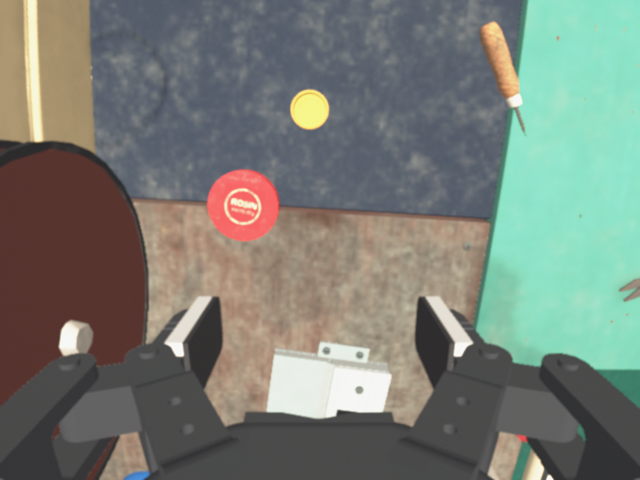

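>>> play_rows(
  slide=[
    [-0.7,0,-2],
    [-0.6,0,-2],
    [0,0,-2.3],
    [0,4,0],
    [0,4,0],
    [0,0,0],
    [0,0,0],
  ],
  yaw=[0,0,0,0,0,0,0],
  grip=[-0.7,-0.7,-0.7,-0.7,-0.7,-0.7,-0.7],
)

```text
time: 54.1
tool_pos: [0.4977, 0.1678, 0.1388]
tool_rot: [-0.514, 0.515, -0.486, 0.485]
contact_force: [0.4, 0.3, 1.1]
gripper_width: 0.849
```

```bash
python3 -c "
from h import *
f=shot('wrist');st();print(go(.4975,.168,.06));f=shot('side');print(pose()[2]['joint_pos'])
cv2.imwrite('pics/s37.png',cv2.resize(f['image'][60:360,270:470],None,fx=3.3,fy=2,interpolation=2)[:,:,::-1])
f=shot('scene');cv2.imwrite('pics/c37.png',cv2.resize(f['image'][60:360,200:440],None,fx=3,fy=2,interpolation=2)[:,:,::-1])"
```

```text
tcp [0.4989 0.1682 0.1406] tray [-0.0968  0.2188] yaw(z) 3.29 tilt [ 0.0018  0.0003 -1.    ] F [-0.58  1.    0.03] w 0.851 t 54.15
[ 0.0156  8.0584 -0.1587]
[ 0.1841 -0.0998  1.9358 -0.      1.3018  0.1264]
```

View pics/s37.png

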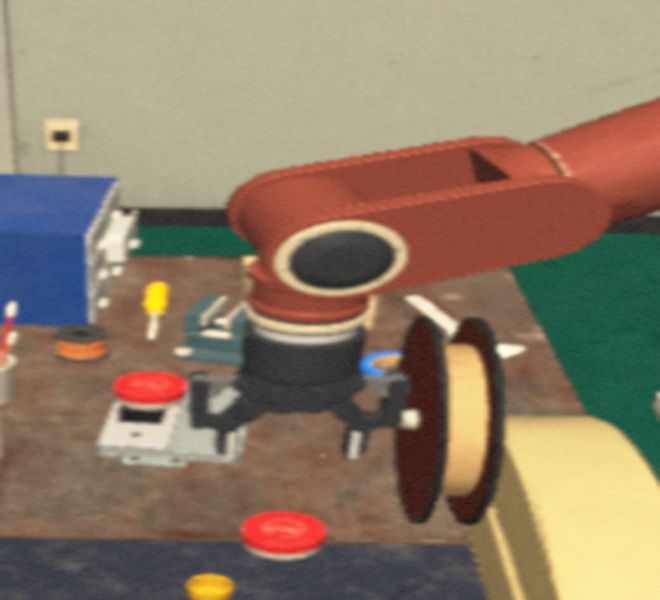

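View pics/c37.png

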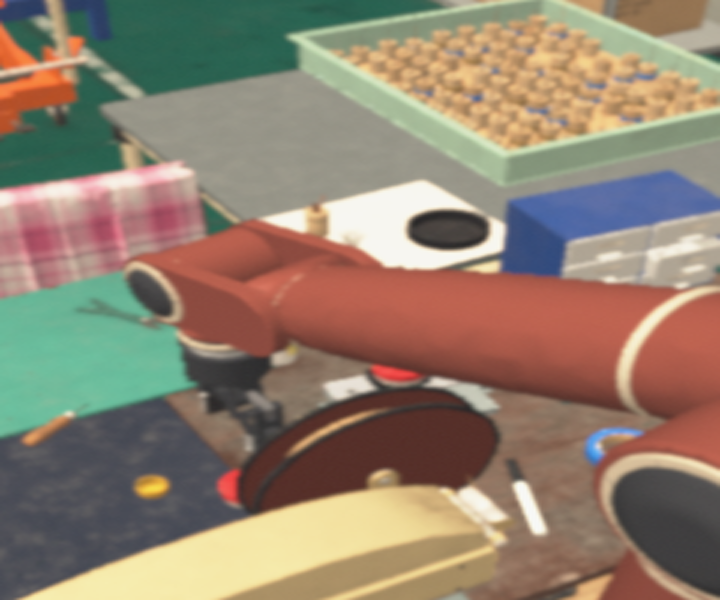

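```bash
python3 -c "
from h import *
f=shot('side');a=.1841
n=np.array([-np.sin(a),np.cos(a),0])
for off in(.04,.06):
  for uv in((348,187),(383.6,207.5),(400,199),(420,188.5),(451.8,172.5)):
    d=ray(f,[uv])[0]; t=(off-n@f['c'])/(n@d); q=f['c']+d*t; print(off,uv,q,'rel tcp z',q[2]-.1406)
"
```

```text
0.04 (348, 187) [0.5298 0.1393 0.3697] rel tcp z 0.22912128098231238
0.04 (383.6, 207.5) [0.4539 0.1252 0.3172] rel tcp z 0.17660689815336944
0.04 (400, 199) [0.4213 0.1191 0.3348] rel tcp z 0.19417297381498155
0.04 (420, 188.5) [0.3818 0.1118 0.3563] rel tcp z 0.21573036889005143
0.04 (451.8, 172.5) [0.3195 0.1002 0.3887] rel tcp z 0.24808067098497433
0.06 (348, 187) [0.5307 0.1598 0.3804] rel tcp z 0.2397798089958058
0.06 (383.6, 207.5) [0.4567 0.1461 0.3292] rel tcp z 0.18856767064037705
0.06 (400, 199) [0.4248 0.1401 0.3463] rel tcp z 0.2056981451634176
0.06 (420, 188.5) [0.3864 0.133  0.3673] rel tcp z 0.22672096290771482
0.06 (451.8, 172.5) [0.3256 0.1217 0.3989] rel tcp z 0.25826904664168215
```

```bash
python3 -c "
from h import *
f=shot('side');a=.1841
n=np.array([-np.sin(a),np.cos(a),0]);print(n@pose()[1])
for off in(.073,.115,.13):
  for uv in((374,187),(383.6,207.5),(400,199),(420,188.5),(451.8,172.5)):
    d=ray(f,[uv])[0]; t=(off-n@f['c'])/(n@d); q=f['c']+d*t; print(off,uv,q,'rel tcp z',q[2]-.1406)
"
```

```text
0.07457284124827299
0.073 (374, 187) [0.4812 0.1639 0.3839] rel tcp z 0.24329574860448916
0.073 (383.6, 207.5) [0.4585 0.1596 0.3369] rel tcp z 0.196342172756932
0.073 (400, 199) [0.4272 0.1538 0.3538] rel tcp z 0.2131895065399011
0.073 (420, 188.5) [0.3893 0.1467 0.3745] rel tcp z 0.23386484901919607
0.073 (451.8, 172.5) [0.3295 0.1356 0.4055] rel tcp z 0.2648914908185423
0.115 (374, 187) [0.4857 0.2074 0.4065] rel tcp z 0.2658639249705715
0.115 (383.6, 207.5) [0.4643 0.2034 0.3621] rel tcp z 0.22145979497964813
0.115 (400, 199) [0.4346 0.1979 0.378 ] rel tcp z 0.2373923663716171
0.115 (420, 188.5) [0.3989 0.1912 0.3975] rel tcp z 0.2569450964562894
0.115 (451.8, 172.5) [0.3423 0.1807 0.4269] rel tcp z 0.28628707969762884
0.13 (374, 187) [0.4874 0.223  0.4145] rel tcp z 0.273923987958458
0.13 (383.6, 207.5) [0.4663 0.2191 0.371 ] rel tcp z 0.23043037434490388
0.13 (400, 199) [0.4373 0.2137 0.3866] rel tcp z 0.2460362448829443
0.13 (420, 188.5) [0.4023 0.2071 0.4058] rel tcp z 0.26518804196953694
0.13 (451.8, 172.5) [0.3469 0.1968 0.4345] rel tcp z 0.29392836144015977
```

>>> play_rows(
  slide=[
    [0,4,-0.1],
    [0,4,0],
    [0,0,0],
    [0,0,0],
  ],
  yaw=[0,0,0,0],
  grip=[-0.7,-0.7,-0.7,-0.7],
)

```text
time: 54.75
tool_pos: [0.4971, 0.1688, 0.0597]
tool_rot: [-0.514, 0.515, -0.485, 0.485]
contact_force: [0.9, -0.2, 1.1]
gripper_width: 0.848
```

```bash
python3 -c "
from h import *
f=shot('wrist','w38');st();print(go(.4975,.168,.02));print(pose()[2]['joint_efforts'])
f=shot('scene');cv2.imwrite('pics/c38.png',cv2.resize(f['image'][130:330,230:400],None,fx=4,fy=3,interpolation=2)[:,:,::-1])"
```

```text
tcp [0.4983 0.169  0.0612] tray [-0.0975  0.2195] yaw(z) 3.36 tilt [ 0.0029  0.0005 -1.    ] F [ 0.14  0.75 -0.13] w 0.853 t 54.8
[ 0.0951  4.1195 -0.1009]
[  0.028  -30.6667 -30.4368  -0.0003   0.0683  -0.0001]
```

View pics/c38.png

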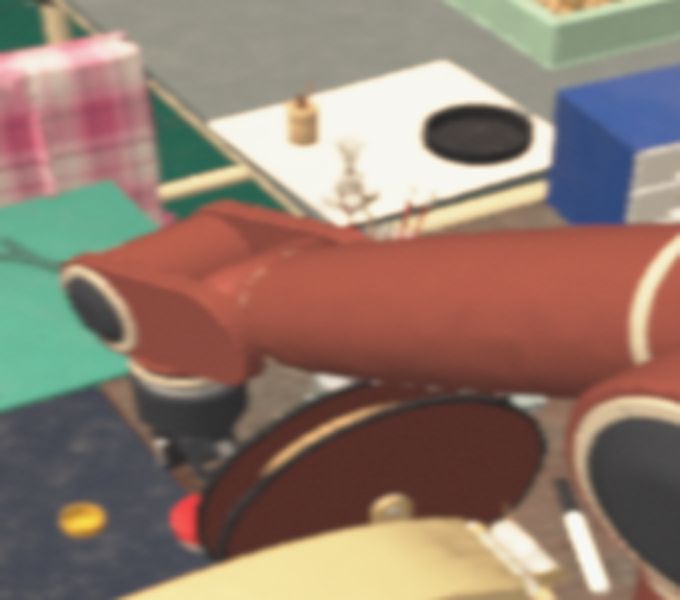

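View pics/w38.png

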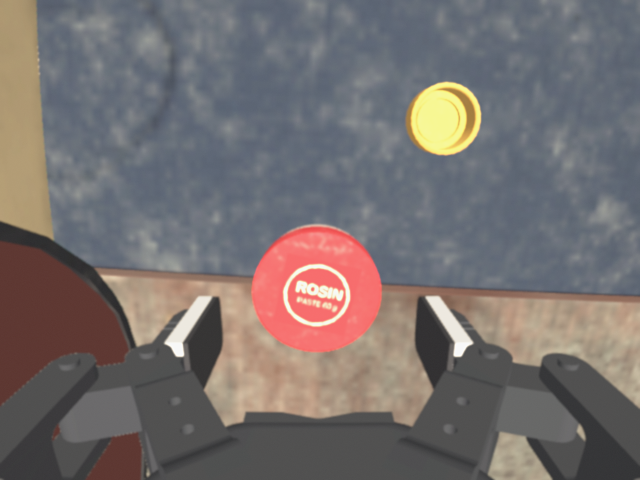

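>>> play_rows(
  slide=[
    [0,1,-0.1],
    [0,1,0],
    [0,0,0],
    [0,0,0],
  ],
  yaw=[0,0,0,0],
  grip=[-0.7,-0.7,-0.7,-0.7],
)

```text
time: 55.25
tool_pos: [0.4955, 0.1685, 0.0386]
tool_rot: [-0.514, 0.515, -0.485, 0.485]
contact_force: [0.6, 0.8, -0.7]
gripper_width: 0.849
```

```bash
python3 -c "
from h import *
st();print(go(.4975,.168,.02));print(pose()[2]['joint_efforts'])"
```

```text
tcp [0.4955 0.1685 0.0386] tray [-0.1003  0.2188] yaw(z) 3.36 tilt [-0.001  -0.0002 -1.    ] F [ 0.6   0.81 -0.75] w 0.849 t 55.25
[0.0652 1.8554 0.2029]
[  0.006  -32.4547 -30.909   -0.0002   0.013    0.0001]
```

>>> play_rows(
  slide=[
    [0,0.3,0],
    [0,0.3,0],
    [0,0.3,0],
    [0,0,0],
  ],
  yaw=[0,0,0,0],
  grip=[-0.7,-0.7,-0.7,-0.7],
)

```text
time: 55.65
tool_pos: [0.4954, 0.1685, 0.0294]
tool_rot: [-0.514, 0.515, -0.485, 0.485]
contact_force: [0.7, 0.1, 1.2]
gripper_width: 0.849
```

```bash
python3 -c "
from h import *
st();print(go(.4975,.168,.02));print(pose()[2]['joint_efforts'])"
```

```text
tcp [0.4954 0.1685 0.0294] tray [-0.1003  0.2187] yaw(z) 3.36 tilt [-0.001  -0.0002 -1.    ] F [0.75 0.06 1.17] w 0.849 t 55.65
[0.0642 0.9401 0.2039]
[ -0.0269 -33.0906 -31.0599  -0.0006  -0.046    0.    ]
```

Efforts are smooth; no contact. Continue 8 mm in small steps.

>>> play_rows(
  slide=[
    [0,0.2,0.15],
    [0,0.2,0],
    [0,0.2,0],
    [0,0.2,0],
    [0,0,0],
  ],
  yaw=[0,0,0,0,0],
  grip=[-0.7,-0.7,-0.7,-0.7,-0.7],
)

```text
time: 56.15
tool_pos: [0.497, 0.1687, 0.0216]
tool_rot: [-0.514, 0.515, -0.485, 0.485]
contact_force: [-0.3, -0.4, 0.7]
gripper_width: 0.851
```

```bash
python3 -c "
from h import *
st();print(go(.4975,.168,.02));print(pose()[2]['joint_efforts'])"
```

```text
tcp [0.497  0.1687 0.0216] tray [-0.0988  0.219 ] yaw(z) 3.36 tilt [-0.0007 -0.0001 -1.    ] F [-0.33 -0.41  0.67] w 0.851 t 56.15
[0.0681 0.1581 0.0432]
[ -0.0217 -33.4057 -30.6183  -0.0006  -0.0303  -0.    ]
```

>>> play_rows(
  slide=[
    [0,0,0],
    [0,0,0],
    [0,0,0],
    [0,0,0],
    [0,0,0],
    [0,0,0],
  ],
  yaw=[0,0,0,0,0,0],
  grip=[1,1,1,1,1,1],
)

```text
time: 56.75
tool_pos: [0.498, 0.1688, 0.0229]
tool_rot: [0.515, -0.514, 0.485, -0.485]
contact_force: [-2.1, -0.6, 6.0]
gripper_width: 0.652
```

>>> play_rows(
  slide=[
    [0,-0.5,0],
    [0,-1,0],
    [0,-2,0],
    [0,-3,0],
    [0,0,0],
    [0,0,0],
  ],
  yaw=[0,0,0,0,0,0],
  grip=[1,1,1,1,1,1],
)

```text
time: 57.35
tool_pos: [0.4978, 0.1688, 0.0878]
tool_rot: [0.515, -0.514, 0.485, -0.485]
contact_force: [-0.5, 0.1, -1.0]
gripper_width: 0.65
```

```bash
python3 -c "
from h import *
F=[]
for i in range(6):
  F.append(readout.state()['contact_force'][2]); cams.grab_frame('side')
print(np.mean(F));st();shot('wrist','w39')"
```

```text
-1.044314345679486
tcp [0.4965 0.1685 0.0857] tray [-0.0993  0.2188] yaw(z) 3.36 tilt [-0.0023 -0.0004 -1.    ] F [ 0.3   0.83 -0.52] w 0.654 t 57.65
```

View pics/w39.png

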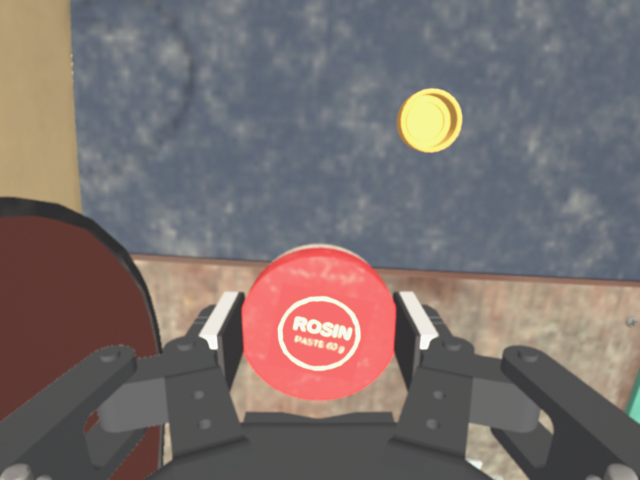

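>>> play_rows(
  slide=[
    [0,-4.5,1],
    [0,-4.5,0.5],
    [0,-4.5,0],
    [4.5,0,0],
    [4.5,0,-0.2],
    [4.5,0,-0.2],
    [4.5,0,-0.2],
    [4.5,0,-0.2],
    [4.5,0,-0.2],
    [4.5,0,-0.2],
    [4.5,0,-0.3],
    [4.5,0,-0.5],
  ],
  yaw=[0,0,0,0,0,0,0,0,0,0,0,0],
  grip=[1,1,1,1,1,1,1,1,1,1,1,1],
)

```text
time: 58.9
tool_pos: [0.5157, -0.2377, 0.2215]
tool_rot: [0.514, -0.514, 0.485, -0.485]
contact_force: [0.5, 0.0, -1.0]
gripper_width: 0.649
```

>>> play_rows(
  slide=[
    [4.5,0,-1],
    [4.5,0,-2],
    [4.5,0,-2],
    [0,0,0],
    [0,0,0],
  ],
  yaw=[0,0,0,0,0],
  grip=[1,1,1,1,1],
)

```text
time: 59.4
tool_pos: [0.4735, -0.3742, 0.2212]
tool_rot: [0.514, -0.514, 0.486, -0.485]
contact_force: [-0.8, -0.3, -0.9]
gripper_width: 0.652
```

```bash
python3 -c "
from h import *
f=shot('wrist','w40');st();print(go(.4586,-.383,.09))"
```

```text
tcp [ 0.474  -0.3732  0.2213] tray [-0.0706 -0.3226] yaw(z) 3.33 tilt [-0.0005  0.0013 -1.    ] F [-0.44  0.04 -0.94] w 0.654 t 59.45
[ 0.9032 13.1342 -1.5856]
```

View pics/w40.png

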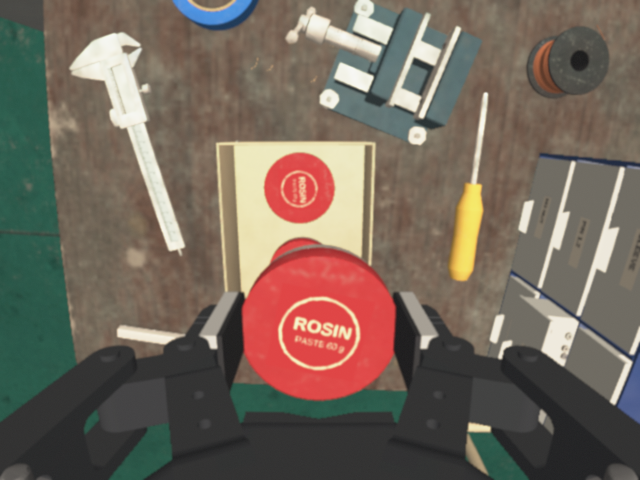

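>>> play_rows(
  slide=[
    [1.25,0,-1.6],
    [0,3,0],
    [0,4,0],
    [0,4,0],
    [0,2,0],
    [0,0,0],
    [0,0,0],
  ],
  yaw=[0,0,0,0,0,0,0],
  grip=[1,1,1,1,1,1,1],
)

```text
time: 60.15
tool_pos: [0.4597, -0.386, 0.0924]
tool_rot: [0.515, -0.515, 0.485, -0.485]
contact_force: [0.5, -0.3, -0.1]
gripper_width: 0.649
```

```bash
python3 -c "
from h import *
f=shot('wrist','w41');st();print(go(.4586,-.3865,.052))"
```

```text
tcp [ 0.4602 -0.3869  0.0938] tray [-0.0831 -0.3375] yaw(z) 3.45 tilt [ 0.0019 -0.0018 -1.    ] F [ 0.29 -1.24 -0.72] w 0.651 t 60.2
[-0.0588  4.1777 -0.1639]
```

View pics/w41.png

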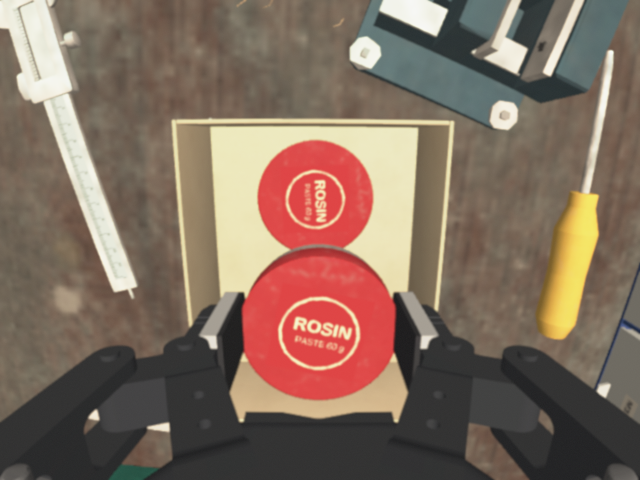

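>>> play_rows(
  slide=[
    [0,1.5,-0.15],
    [0,1.4,0],
    [0,0.7,0],
    [0,0,0],
    [0,0.1,0],
    [0,0,0],
  ],
  yaw=[0,0,0,0,0,0],
  grip=[1,1,1,1,1,1],
)

```text
time: 60.8
tool_pos: [0.4575, -0.3874, 0.0553]
tool_rot: [0.514, -0.514, 0.485, -0.485]
contact_force: [-1.1, 0.1, -1.0]
gripper_width: 0.654
```

>>> play_rows(
  slide=[
    [0,0.15,0],
    [0,0.15,0],
    [0,0,0],
  ],
  yaw=[0,0,0],
  grip=[1,1,1],
)

```text
time: 61.1
tool_pos: [0.4573, -0.387, 0.0519]
tool_rot: [-0.514, 0.514, -0.485, 0.485]
contact_force: [1.3, -0.2, -1.2]
gripper_width: 0.649
```

>>> play_rows(
  slide=[
    [0,0.1,0],
    [0,0.1,0],
    [0,0,0],
    [0,0,0],
    [0,0,0],
    [0,0,0],
    [0,-2,0],
    [0,-3,0],
    [0,-4,0],
    [0,-4,0],
    [0,0,0],
    [0,0,0],
  ],
  yaw=[0,0,0,0,0,0,0,0,0,0,0,0],
  grip=[1,1,1,-0.65,-0.65,-0.65,-0.65,-0.65,-0.65,-0.65,-0.65,-0.65],
)

```text
time: 62.3
tool_pos: [0.458, -0.3878, 0.1818]
tool_rot: [-0.514, 0.515, -0.484, 0.486]
contact_force: [-0.2, -0.0, -0.4]
gripper_width: 0.821
```

```bash
python3 -c "
from h import *
f=shot('wrist');f=shot('wrist','w42');st();tins(f,300,.048)
f=shot('side');tins(f,100,.067);cv2.imwrite('pics/s42.png',cv2.resize(f['image'][170:320,250:440],None,fx=4,fy=3.8,interpolation=2)[:,:,::-1])"
```

```text
tcp [ 0.4568 -0.3865  0.1785] tray [-0.0865 -0.3374] yaw(z) 3.36 tilt [-0.0016  0.0017 -1.    ] F [-0.06 -0.24 -0.68] w 0.827 t 62.4
tin [266.1 228.4] [ 0.7469 -0.1728  0.067 ] r 0.033
```

View pics/w42.png

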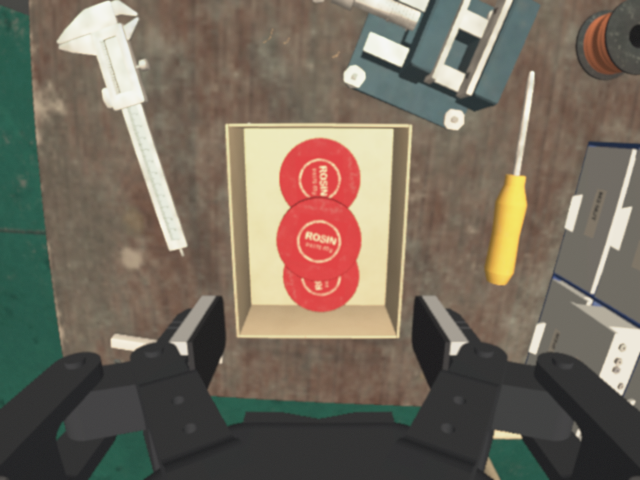

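View pics/s42.png

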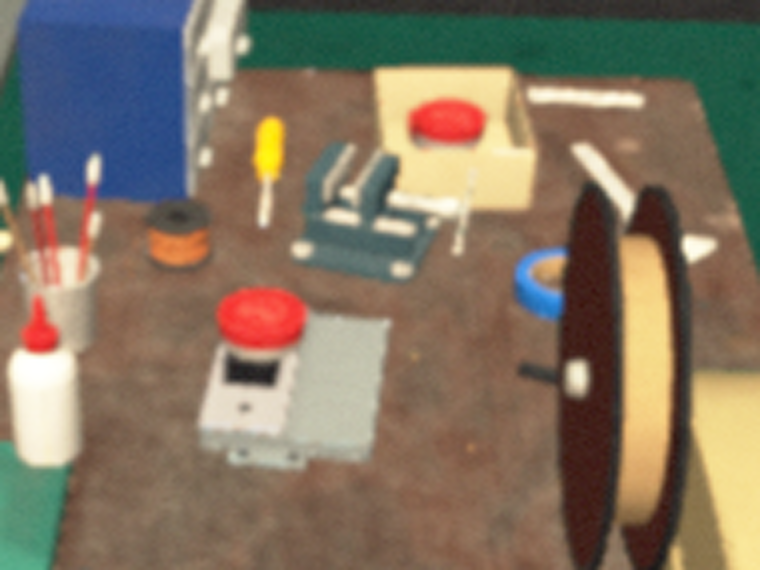

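```bash
python3 -c "
from h import *
f=shot('side');h=red(f['image']);print([(s,c) for s,c in blobs(h,150)]);print(proj(f,[[.6046,-.0615,.067]]))
st();print(workorder.job_done())"
```

```text
[(array([566,   0,  74,  44, 997], dtype=int32), array([612.1264,  18.652 ])), (array([ 359,   28,  157,   80, 2357], dtype=int32), array([427.7993,  65.877 ])), (array([ 521,   79,   78,  174, 3395], dtype=int32), array([558.3102, 163.3932])), (array([353, 197,  18,  11, 163], dtype=int32), array([361.5153, 201.8037])), (array([531, 227,  33,  51, 419], dtype=int32), array([548.3771, 246.3365])), (array([304, 245,  23,  17, 312], dtype=int32), array([314.9455, 253.2244])), (array([ 499,  259,   80,   59, 1551], dtype=int32), array([544.4146, 289.7937])), (array([ 58, 319,  16,  26, 230], dtype=int32), array([ 65.9217, 331.3391]))]
[[313.6892 252.0834]]
tcp [ 0.4565 -0.3862  0.1777] tray [-0.0868 -0.3372] yaw(z) 3.36 tilt [-0.0025  0.0027 -1.    ] F [-0.68 -0.02 -0.88] w 0.827 t 62.5
the job is handed in; nothing more can be done
None
```

The job is done and handed in at 62.5 s of the 200 s allowed; `job_done()` gives no verdict, so success rests on my own checks.

- **Spacers:** I pushed all three over the lip with the closed fingers, and they dropped into the pocket. A view from the far side showed them flat. Before a calibration correction of about 1 to 1.5 mm their centres read x 24–25 mm, slightly under the 26 mm that a flat spacer must have. I took the difference as camera error.
- **Cover:** it met the rim at the expected height (TCP 34.4 mm, 34.7 mm expected). Its holes put it centred within about 1 mm of the pocket.
- **Loaded tin:** tin_c is the loaded one, reading about 4.9 N when lifted; the three empties read roughly 0.5–1 N. It stands on the grip block about 2 mm from centre. The last side view agreed within about 1.3 pixels.
- **Empty tins:** tin_b and tin_d lie side by side on the carton floor, and tin_a lies on top of them across the middle. I judged tin_a's level and place in the last views by eye; the automatic fit found no separate tins there because their red lids overlap.
- **Disturbances:** tin_a was knocked about 4 cm aside during the run, so I measured it again before picking it up. I saw no slackening of the grip. The glue bottle still stood in the last side view, and the gripper is clear of everything.

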